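Hold a price plaque flush on the cheese display slope

TASK

Make the cheese display slope ready and put its price plaque on: push the slope's carriage by its red post fully home, away from you, then swing the brass turn catch all the way across in front of it to lock it. Then pick up the white plaque by its wooden grip, tilt it to the slope and press it gently, flush, centred and square, on the yellow patch of the black sprung panel so that the panel gives a few millimetres, as for its adhesive to take. Finish while still gripping the plaque and holding it pressed there, and leave the cheeses, jar and other things alone.

Things in the scene. Friction and masses are not known exactly. Their poses are not given: they have to be found in the camera images.
- stand: fixed wooden base of the display slope, 330 x 230 x 12 mm; origin on the table under the middle of the slide; its x axis is the direction in which the carriage is pushed home (roughly away from the robot), z up. All 'stand' directions below are these axes. Base plate spans -175 to +155 mm in x, +-115 mm in y.
- carriage (a joint): slide of the dark wooden carriage along the stand's +x, in m: 0 = pulled right out towards the robot, 0.080 = fully home against its stop. It starts between 0 and 0.030 and needs about 3 N to slide; it stays where it is left. It carries the red post, the tilting tray and the panel. In front of the post its tongue (50 mm wide, top 24 mm above the table) reaches 40 mm further towards the robot.
- post_top (a point): centre of the top of the upright red post on the carriage, 20 mm diameter, 71 mm tall, top 95 mm above the table; 25 mm or more free on all sides for fingers down to 60 mm above the table. The tilting tray begins 40 mm behind it (towards +x).
- catch (a joint): turn catch, in rad, about a vertical axis, growing counter-clockwise seen from above: 0 = brass arm points along the stand's -x (open), 1.571 = arm points along the stand's -y, across in front of the home carriage (locked, against its stop). Starts 0 to 0.35. It stays where it is left, friction 0.08 N m. While the carriage is out the arm runs into its tongue and cannot be closed.
- catch_pivot (a point): pivot of the catch on the stand, on its axis, at the top of the brass arm, 24 mm above the table
- peg_top (a point): centre of the top of the upright red peg on the catch arm, 16 mm diameter, 51 mm tall, top 75 mm above the table, 50 mm from the pivot axis; the arm ends 15 mm beyond it. Locked, the peg stands 59 mm from the home post.
- tray (a joint): tilt of the tray that carries the panel, in rad from level, its far (+x) end raised, so the face looks up and towards the robot; set between 0.25 and 0.60 at the start by stiff friction hinges (4 N m) and not to be changed
- panel_centre (a point): centre of the top face of the black panel, at the middle of its yellow patch (78 x 108 mm); its x axis runs up the slope, y along the level width (the stand's y), z is the outward normal of the face. The panel is 110 (x) x 140 (y) mm and moves with the carriage, tray and springs.
- panel (a joint): how far the panel is pressed in on its springs along its own -z, in m: 0 = out, 0.012 = bottomed. It starts to give at 3.6 N and takes 1.2 N more for each mm (7.2 N at 3 mm, 13 N at 8 mm).
- plaque: loose white blank plaque, 70 (its x) x 100 (its y) x 5 mm, 0.08 to 0.17 kg, lying flat on the table; origin at the centre of its underside (the face that goes on the panel), z up. On top in the middle a wooden grip bar, 45 mm along its x, 14 mm thick along its y, its top 40 mm above the underside. It goes on the panel with its 70 mm side up the slope, either way round. It may lie to the left or the right of the stand.
- cheese_box: bystander: round wooden cheese box, 96 mm diameter, 36 mm tall, left or right of the stand (the place that the plaque does not have); origin at the centre of its underside
- cheese_a: bystander: white cheese, 68 mm diameter, 28 mm tall; origin at the centre of its underside
- cheese_b: bystander: white cheese, 80 mm diameter, 32 mm tall; origin at the centre of its underside
- cheese_c: bystander: white cheese, 60 mm diameter, 45 mm tall; origin at the centre of its underside
- jar: bystander: jar with a brass lid, 64 mm diameter, 85 mm tall; origin at the centre of its underside
- spatula: bystander: spatula lying on the table, about 0.3 m long

How it is judged:
On the way, in this order (a step that is already met when the one before it is completed fails the run):
1. the carriage is pushed fully home (within 4 mm) before the catch is across (value of joint carriage above 0.076 m and value of joint catch below 1 rad), for 0.1 s.
2. the catch is turned fully across (beyond 1.42 rad) with the carriage home (value of joint carriage above 0.076 m and value of joint catch above 1.42 rad), for 0.2 s.
3. the plaque is gripped and lifted clear of the table and of the panel (height (world z) of plaque above 0.04 m and contact force between the fingers and plaque above 1 N and contact force between plaque and stand below 0.1 N), for 0.2 s.
At the end, for the whole second after the job is handed in: carriage home (within 4 mm), catch across (over 1.42 rad); the plaque, still gripped and at rest, flat on the panel (0.06 rad, 4 mm), centred within 12 mm each way, square within 0.14 rad either way round, pressed with 3 to 25 N, the panel sunk 1 mm or more (all of step 2 and angle between the z axis of plaque and the z axis of panel_centre, either way round below 0.06 rad and angle between the x axis of plaque and the x axis of panel_centre, either way round below 0.14 rad and x of plaque in the frame of panel_centre between -0.012 and 0.012 m and y of plaque in the frame of panel_centre between -0.012 and 0.012 m and z of plaque in the frame of panel_centre between -0.004 and 0.004 m and contact force between plaque and stand between 3 and 25 N and contact force between the fingers and plaque above 2 N and value of joint panel above 0.001 m and value of joint tray between 0.2 and 0.65 rad and height (world z) of plaque above 0.04 m and linear speed of plaque below 0.02 m/s); the arm keeps its last pose, push and grip.
It fails at once if the plaque is pressed on the slope with more than 45 N (contact force between plaque and stand above 45 N).
It fails at once if the panel is re-tilted outside its setting range (value of joint tray below 0.2 rad or value of joint tray above 0.65 rad).
It fails at once if a bystander is moved by more than 25 mm or tipped (distance of any of cheese_box, cheese_a, cheese_b, cheese_c, jar, spatula from where it was at the start of the episode above 0.025 m or angle between any of cheese_box, cheese_a, cheese_b, cheese_c, jar's own z axis and vertical above 0.4 rad).
It also fails if it takes over 61 s, if anything falls off the work surface, if the arm or the gripper's body presses on something with over 40 N, if the wrist force passes 120 N, or if a joint passes its speed limit or range.

ROBOT

A 7-joint arm with a two-finger parallel gripper is mounted at the origin on the work surface. World frame = base frame: x ahead of the robot, y to its left, z up, the work surface at z = 0. Lengths are in m, angles in rad, forces in N, time in s.
With the tool pointing down it reaches from about 0.4 to 0.925 m from the base axis. Payload 4.1 kg.
Tool frame: the origin (TCP) lies between the finger pads; the fingertips stand 11 mm ahead of it and the grasp point (between the pads) lies 8 mm behind it; x points along the fingers, z is the direction in which the jaws open and shut, and the axes are right-handed (so a half turn about x gives the same grasp; the last joint's range is limited). The gripper opens to 85 mm and grips with 20 to 120 N. Pads are 22 mm wide; open, the fingers measure 114 mm over their backs; the gripper's body (76 mm by 85 mm) begins 54 mm behind the grasp point. The pads swing forward as they close: fully open they stand 13 mm farther back than shut.
Start: joints at [-1.322, 0.398, 0.045, 1.537, -0.019, 1.207, -0.051], TCP at [0.222, 0.611, 0.203] pointing down, gripper open.
Joint ranges: [-2.82, 2.82], [-0.49, 2.23], [-1.37, 1.46], [0, 2.46], [-1.36, 4.5], [0.23, 2], [-2.94, 2.94]. Speed limits (rad/s): [2.57, 2.57, 3.14, 3.14, 3.14, 3.14, 3.14].

INTERFACE

Orientations are given as [roll, pitch, yaw] about the fixed x, y, z axes, in that order (R = Rz(yaw) Ry(pitch) Rx(roll)).
In Python, from workcell import * gives the robot as it stands. The module is installed in compiled form; this text tells all that it offers.
- The arm moves only by the tool move_arm, never from a script. Its argument "steps" is a list of rows, each a list of 4 numbers: the shift along the tool's x, y, z in m, then the turn about the tool's x in degrees. In form: [[dx, dy, dz, turn], ...]. A call has exactly 8 rows; each row shifts and turns the commanded pose from where the row before left it, along the tool's axes as they then stand; what a row does not reach is not made up. A row lasts 1/8 s, in which the tool goes at most 62.5 mm and 10.7 degrees, less where a joint would pass 70% of its speed; a pose out of reach is approached as far as the arm can. A call is refused whole if a number of a shift passes 0.0625 or a number of a turn 10.7, either way. A call with a gripper value outside its range is refused whole. "grip" is the closure, from 0 (fully open) to 1 (shut), set as the call begins (left out, the last holds). The fingers move at their own pace and stop on an object; "squeeze" is the grip in N (left out, the last holds). Time passes only in rows, so rows that do not move let the fingers close, or fill a call up. It gives the time, the measured TCP pose, the force and the opening at its end, in the units of the state.
- observe(): the state, without advancing time (a new reading comes with each control period).
- snapshot(name): name is "scene" or "top"; returns a dict with "color" (420x560x3 uint8, blue, green, red), "vertical_fov" (degrees; the focal length in pixels is half the picture's height over the tangent of half this angle, whatever the lens; pixels are square), "cx", "cy" (the principal point, pixels), "view" (4x4, takes a point from world to camera coordinates). Camera axes: x right, y up, looking along -z (the intrinsics and any distortion apply to the point x, -y, -z); pixel columns grow to the right and rows downward; lengths in m; the calibration is good to about 2 mm. A picture is of the moment at which its call begins. There is no depth.
- finish_job(): hands the job in, once; it reports no verdict.
The state is a dict: "t": time; "joints": joint angles; "qvel": joint speeds; "joint_torque": joint torques, N m; "tcp_pos": TCP position; "tool_rot": TCP orientation; "contact_force": force on the tool from outside, world axes, zero at the start; "ft_torque": the same for the moment, N m; "grip_width": opening from 0.0 (shut) to 1.0 (fully open).
Only numpy, scipy, OpenCV 4.12 (cv2) and the standard library are available. Lean on these libraries where they do the work, as an engineer would, in place of code of your own. Each camera call takes 0.05 s, during which the arm holds its last target.

## Working session

There is one attempt and no reset: what is moved stays moved. The work goes in short steps, Python scripts to look and compute and a tool call to move; the robot and the scene stay as the last step left them, time stands still between calls to the robot, and variables do not carry over. Pictures are saved under pics/ and viewed, and the job is handed in when it is done.

Besides the shell and the picture viewer there is one more tool, called after "Request:" as a command line: name --pt "numbers of a row" for each row, then --argument value for the rest. move_arm: Moves the arm, as the interface text tells. Its arguments: {"type":"object","properties":{"steps":{"type":"array"},"grip":{"type":"number"},"squeeze":{"type":"number"}},"required":["steps"]}

```bash
mkdir -p pics; ls
python3 - <<'E'
from workcell import *
import cv2, numpy as np, pickle
s=observe()
for k,v in s.items(): print(k,np.round(v,4).tolist())
for n in ["scene","top"]:
    d=snapshot(n); cv2.imwrite(f"pics/{n}0.png",d["color"])
    print(n,d["vertical_fov"],d["cx"],d["cy"],np.round(d["view"],4).tolist(),[k for k in d])
    pickle.dump(d,open(f"{n}0.pkl","wb"))
E
```

```text
pics
t 0.0
joints [-1.322, 0.3992, 0.045, 1.5379, -0.0187, 1.2069, -0.0507]
qvel [0.0, -0.0002, -0.0004, -0.0, 0.0003, -0.001, 0.0004]
joint_torque [-0.0004, -47.5125, 1.3648, -25.4227, 0.0117, 0.0092, 0.0]
tcp_pos [0.2213, 0.6105, 0.2019]
tool_rot [-3.0786, 1.5688, -1.8555]
contact_force [0.2301, -0.5035, -0.0572]
ft_torque [-0.0094, 0.0118, -0.0154]
grip_width 0.9997
scene 49.489259837453254 281.8660287800179 203.50069636749086 [[-0.7077, 0.7065, -0.0044, 0.467], [-0.4773, -0.4736, 0.7402, 0.1978], [0.5208, 0.5259, 0.6724, -1.5644], [0.0, 0.0, 0.0, 1.0]] ['color', 'vertical_fov', 'cx', 'cy', 'view']
top 47.96920108410593 282.08237693412946 204.92086799882756 [[0.0137, -0.9999, -0.0051, -0.0669], [0.9981, 0.0134, 0.0595, -0.5833], [-0.0594, -0.0059, 0.9982, -1.5369], [0.0, 0.0, 0.0, 1.0]] ['color', 'vertical_fov', 'cx', 'cy', 'view']
```

View pics/scene0.png

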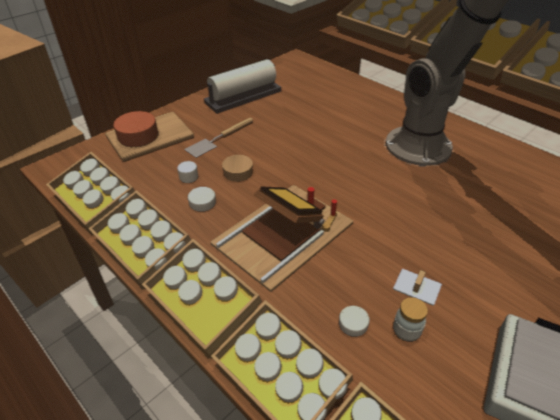

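View pics/top0.png

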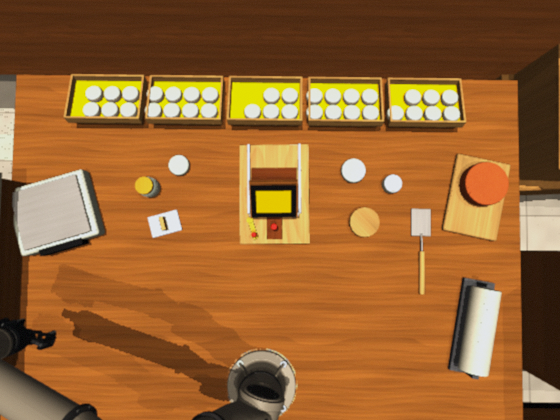

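The overview shows the stand at top-view pixels (240-310, 145-243), the plaque at (164,223), the cheese box at (364,222) and the jar at (147,187). Next I'll look at enlarged crops.

```bash
cat > h.py <<'E'
import cv2, numpy as np, pickle
from scipy.optimize import least_squares
def crop(src,x0,y0,x1,y1,k,out):
    im=cv2.imread(src)[y0:y1,x0:x1]
    cv2.imwrite(out,cv2.resize(im,None,fx=k,fy=k,interpolation=cv2.INTER_CUBIC))
def proj(d,P):
    P=np.atleast_2d(P); f=210/np.tan(np.radians(d["vertical_fov"])/2)
    c=P@d["view"][:3,:3].T+d["view"][:3,3]
    return np.c_[d["cx"]+f*c[:,0]/-c[:,2], d["cy"]-f*c[:,1]/-c[:,2]]
def ray(d,uv):
    f=210/np.tan(np.radians(d["vertical_fov"])/2)
    R=d["view"][:3,:3]; o=-R.T@d["view"][:3,3]
    v=R.T@np.array([(uv[0]-d["cx"])/f,-(uv[1]-d["cy"])/f,-1.]); return o,v
def atz(d,uv,z):
    o,v=ray(d,uv); return o+v*(z-o[2])/v[2]
def tri(d1,a,d2,b):
    A=[];B=[]
    o1,v1=ray(d1,a);o2,v2=ray(d2,b)
    t=np.linalg.lstsq(np.c_[v1,-v2],o2-o1,rcond=None)[0]
    p,q=o1+t[0]*v1,o2+t[1]*v2
    return (p+q)/2,np.linalg.norm(p-q)
S=lambda n:pickle.load(open(n+".pkl","rb"))
E
python3 - <<'E'
from h import *
crop("pics/top0.png",230,135,320,250,5,"pics/tA.png") if 0 else crop("pics/top0.png",225,138,325,248,5,"pics/tA.png")
crop("pics/top0.png",130,170,220,245,8,"pics/tB.png")
crop("pics/scene0.png",205,175,365,290,5,"pics/sA.png")
crop("pics/scene0.png",375,255,465,345,6,"pics/sB.png")
E
```

```text
(no output)
```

View pics/tA.png

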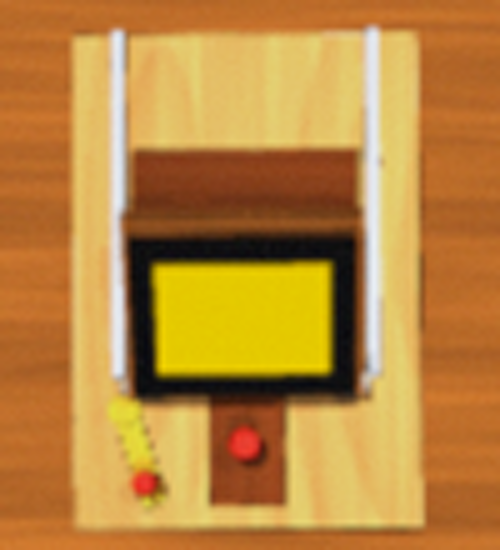

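View pics/sA.png

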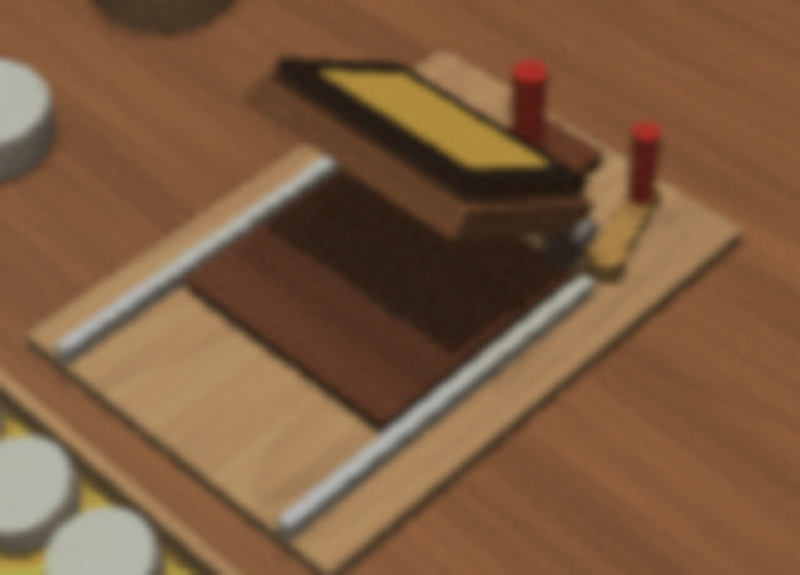

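View pics/tB.png

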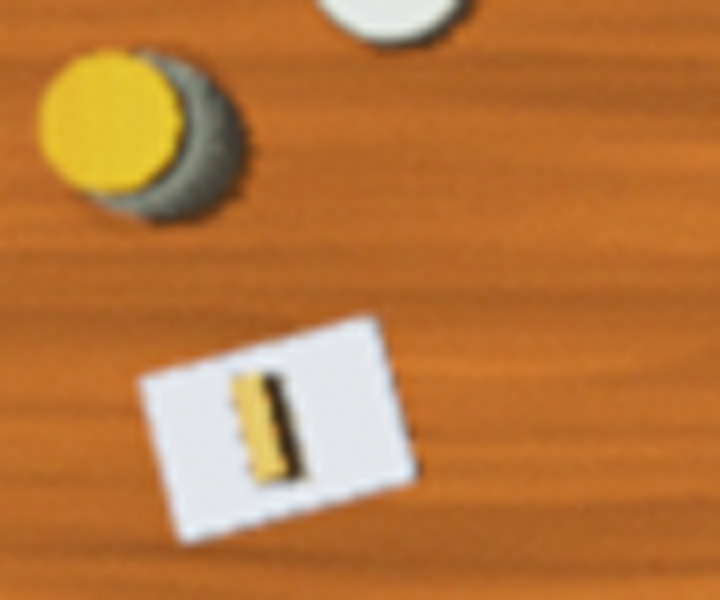

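View pics/sB.png

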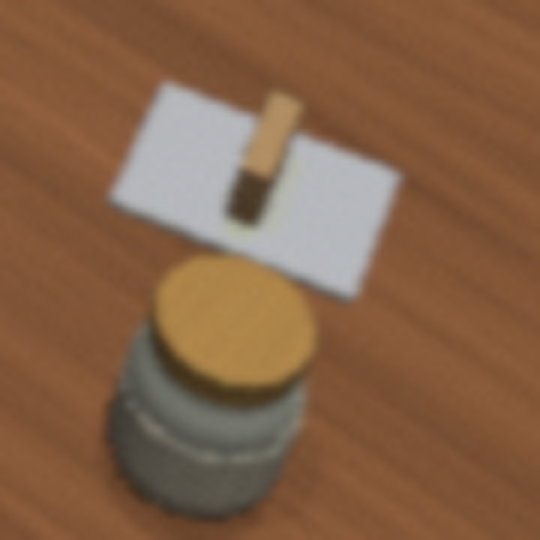

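```bash
cat > m0.py <<'E'
from h import *
T,C=S("top0"),S("scene0")
def px(l,x0,y0,k): return np.array([[x0+(u+.5)/k-.5,y0+(v+.5)/k-.5] for u,v in l])
tA=lambda l:px(l,225,138,5); sA=lambda l:px(l,205,175,5); tB=lambda l:px(l,130,170,8); sB=lambda l:px(l,375,255,6)
def show(n,a,b):
    out=[]
    for p,q in zip(a,b):
        P,e=tri(T,p,C,q); out.append(P); print(n,np.round(P,4),"gap",round(e*1000,1))
    return np.array(out)
b=show("base",tA([(72,35),(418,32),(425,526),(76,528)]),sA([(330,572),(30,340),(445,52),(742,235)]))
print("sizes",[np.linalg.norm(b[i]-b[(i+1)%4]).round(3) for i in range(4)])
show("post",tA([(246,444)]),sA([(530,72)]))
show("peg",tA([(146,484)]),sA([(647,132)]))
show("pivot",tA([(124,410)]),sA([(606,265)]))
y=show("yel",tA([(153,262),(332,262),(333,376),(155,376)]),sA([(472,170),(318,70),(405,68),(548,163)]))
print("sizes",[np.linalg.norm(y[i]-y[(i+1)%4]).round(3) for i in range(4)],y.mean(0))
u=(y[0]+y[1]-y[2]-y[3]);print("tilt",np.arctan2(u[2],np.hypot(u[0],u[1])))
p=show("plq",tB([(137,380),(375,315),(417,480),(183,545)]),sB([(355,298),(110,200),(165,82),(402,177)]))
print("sizes",[np.linalg.norm(p[i]-p[(i+1)%4]).round(3) for i in range(4)],p.mean(0),"yaw",np.arctan2(*(p[0]+p[1]-p[2]-p[3])[1::-1]))
g=show("bar",tB([(232,377),(265,372),(288,478),(257,482)]),sB([(278,178),(245,165),(270,92),(303,100)]))
print("sizes",[np.linalg.norm(g[i]-g[(i+1)%4]).round(3) for i in range(4)],g.mean(0),"yaw",np.arctan2(*(g[0]+g[1]-g[2]-g[3])[1::-1]))
E
python3 m0.py
```

```text
base [0.7838 0.0866 0.0144] gap 1.3
base [ 0.7888 -0.1427  0.0084] gap 1.6
base [ 0.4602 -0.1505  0.01  ] gap 2.0
base [0.4564 0.0787 0.0088] gap 0.2
sizes [np.float64(0.229), np.float64(0.329), np.float64(0.229), np.float64(0.328)]
post [ 0.5123 -0.0349  0.0947] gap 0.9
peg [0.4863 0.0287 0.074 ] gap 0.3
pivot [0.535  0.0469 0.0185] gap 2.1
yel [0.6219 0.0232 0.1314] gap 0.2
yel [ 0.6234 -0.0864  0.1324] gap 0.3
yel [ 0.5557 -0.0886  0.0916] gap 0.9
yel [0.5557 0.021  0.0913] gap 5.7
sizes [np.float64(0.11), np.float64(0.079), np.float64(0.11), np.float64(0.077)] [ 0.58916706 -0.03269295  0.11166975]
tilt 0.5436584735141791
plq [0.5391 0.3879 0.0075] gap 2.5
plq [0.567  0.291  0.0063] gap 0.8
plq [0.4989 0.2717 0.0062] gap 1.0
plq [0.4708 0.3685 0.0038] gap 1.0
sizes [np.float64(0.101), np.float64(0.071), np.float64(0.101), np.float64(0.071)] [0.51893195 0.32977938 0.00596664] yaw 0.2767276149968778
bar [0.5385 0.3418 0.041 ] gap 2.5
bar [0.5408 0.3287 0.0395] gap 2.2
bar [0.4992 0.3166 0.0382] gap 2.1
bar [0.497  0.3289 0.0418] gap 0.6
sizes [np.float64(0.013), np.float64(0.043), np.float64(0.013), np.float64(0.043)] [0.51886637 0.32899515 0.0401552 ] yaw 0.29261780182033514
```

```bash
cat >> h.py <<'E'
from scipy.spatial.transform import Rotation as Ro
def st():
    from workcell import observe
    s=observe(); R=Ro.from_euler("xyz",s["tool_rot"]).as_matrix()
    return s,np.array(s["tcp_pos"]),R
def go(target,jaw=None):
    """print shift in tool axes to target TCP; jaw = world angle wanted of tool z axis (mod pi)"""
    s,p,R=st()
    d=R.T@(np.array(target)-p); print("t",round(float(s["t"]),2),"tcp",p.round(4),"toolshift mm",(d*1000).round(1))
    a=np.degrees(np.arctan2(R[1,2],R[0,2])); print("tool z world ang",round(a,1),"axis x",R[:,0].round(3),"F",np.round(s["contact_force"],1),"w",round(float(s["grip_width"]),3))
    if jaw is not None:
        e=(jaw-a+90)%180-90; print("turn about tool x needed (x down => minus world):",round(-e,2))
E
python3 - <<'E'
from h import *
T=S("top0")
s,p,R=st(); print(R.round(3))
print("jar",atz(T,(130+111/8,170+122/8),.085))
go([0.455,-0.036,0.2],90+1.3)
E
```

```text
[[-0.001 -0.94   0.341]
 [-0.002  0.341  0.94 ]
 [-1.    -0.    -0.002]]
jar [0.63654445 0.37832182 0.085     ]
t 0.1 tcp [0.2213 0.6105 0.202 ] toolshift mm [   2.9 -440.  -528.2]
tool z world ang 70.1 axis x [-0.001 -0.002 -1.   ] F [ 0.5  0.3 -0.6] w 0.995
turn about tool x needed (x down => minus world): -21.22
```

Request:
move_arm --pt "0 0 0 -10.6" --pt "0 0 0 -10.6" --pt "0 -0.02 -0.058 0" --pt "0 -0.02 -0.058 0" --pt "0 -0.02 -0.058 0" --pt "0 -0.02 -0.058 0" --pt "0 -0.02 -0.058 0" --pt "0 -0.02 -0.058 0" --grip 1

```text
t: 1.1
tcp_pos: [0.3496, 0.2637, 0.2027]
tool_rot: [-0.619, 1.571, 0.974]
contact_force: [1.3, -0.0, 0.1]
grip_width: -0.003
```

```bash
python3 -c "
from h import *
go([0.45,-0.036,0.08],91.3)"
```

```text
t 1.1 tcp [0.3496 0.2637 0.2027] toolshift mm [ 122.7  -93.7 -301.9]
tool z world ang 91.3 axis x [ 0.  0. -1.] F [ 1.3 -0.   0.1] w -0.003
turn about tool x needed (x down => minus world): -0.02
```

Request:
move_arm --pt "0 -0.0188 -0.059 0" --pt "0 -0.0188 -0.059 0" --pt "0 -0.0188 -0.059 0" --pt "0 -0.0188 -0.059 0" --pt "0 -0.0188 -0.059 0" --pt "0.04 0 -0.006 0" --pt "0.04 0 0 0" --pt "0.04 0 0 0"

```text
t: 2.1
tcp_pos: [0.4498, -0.0331, 0.0817]
tool_rot: [-0.858, 1.57, 0.735]
contact_force: [0.5, -0.2, -0.3]
grip_width: -0.004
```

Run:
```python
from h import *
from workcell import *
go([0.565,-0.034,0.08],91.3)
d=snapshot("top"); cv2.imwrite("pics/top1.png",d["color"]); crop("pics/top1.png",225,138,325,248,5,"pics/tA1.png")
```

```text
t 2.1 tcp [ 0.4498 -0.0331  0.0817] toolshift mm [   1.7 -115.2   -3.4]
tool z world ang 91.2 axis x [ 0.  0. -1.] F [ 0.5 -0.2 -0.3] w -0.004
turn about tool x needed (x down => minus world): -0.06
```

View pics/tA1.png

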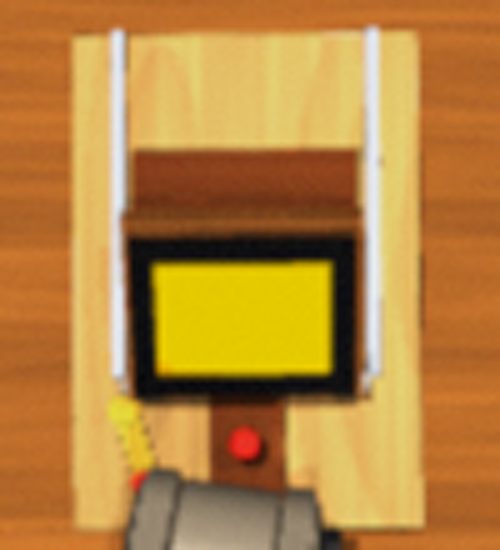

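The fingers are in front of the post (crop 246,444), so I'm pushing it now.

Request:
move_arm --pt "0 -0.018 -0.001 0" --pt "0 -0.015 0 0" --pt "0 -0.014 0 0" --pt "0 -0.014 0 0" --pt "0 -0.014 0 0" --pt "0 -0.014 0 0" --pt "0 -0.014 0 0" --pt "0 -0.004 0 0"

```text
t: 3.15
tcp_pos: [0.558, -0.0315, 0.0829]
tool_rot: [-1.965, 1.57, -0.372]
contact_force: [0.2, 0.6, -0.1]
grip_width: -0.003
```

Request:
move_arm --pt "0 -0.003 0 0" --pt "0 -0.003 0 0" --pt "0 -0.002 0 0" --pt "0 -0.002 0 0" --pt "0 -0.002 0 0" --pt "0 0 0 0" --pt "0 0 0 0" --pt "0 0 0 0"

```text
t: 4.15
tcp_pos: [0.5689, -0.0313, 0.0829]
tool_rot: [0.107, 1.571, 1.7]
contact_force: [0.5, 0.1, -0.9]
grip_width: 0.005
```

Run:
```python
from h import *
from workcell import *
go([0.565,-0.034,0.08],91.3)
for n in ["top","scene"]:
    d=snapshot(n); cv2.imwrite(f"pics/{n}2.png",d["color"]); pickle.dump(d,open(n+"2.pkl","wb"))
crop("pics/top2.png",225,138,325,248,5,"pics/tA2.png")
crop("pics/scene2.png",205,165,365,280,5,"pics/sA2.png")
```

```text
t 4.15 tcp [ 0.5689 -0.0313  0.0829] toolshift mm [ 2.9  3.9 -2.6]
tool z world ang 91.3 axis x [-0.  0. -1.] F [ 0.5  0.1 -0.9] w 0.005
turn about tool x needed (x down => minus world): -0.02
```

View pics/tA2.png

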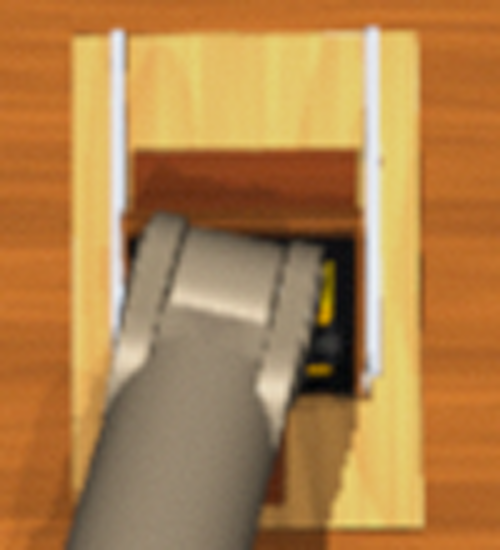

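View pics/sA2.png

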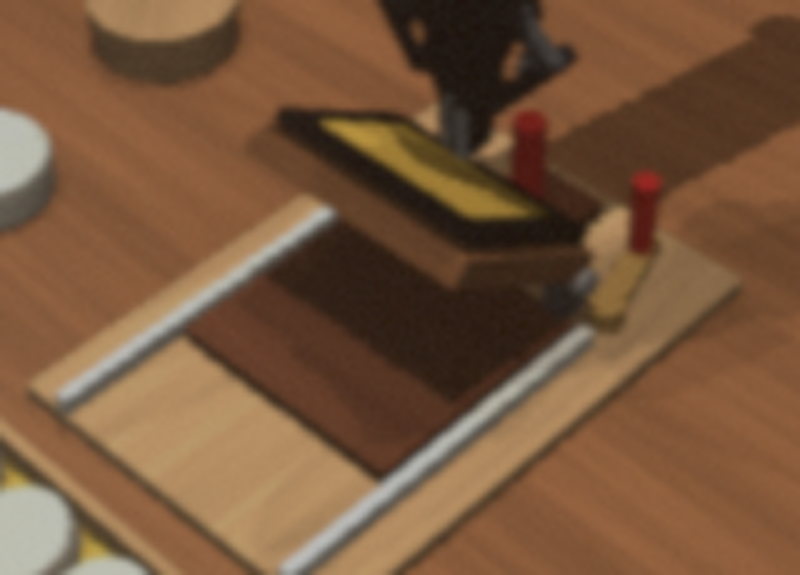

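Run:
```python
from h import *
C=S("scene2");T=S("top2")
for P in ([.569,-.0313,.0829],[.569,-.0313,.072],[.569,-.0313,.095],[.5123,-.0349,.0947],[.58,-.0313,.072],[.558,-.0313,.072]):
    u=proj(C,P)[0]; print(P,u, ((u-[205,165])*5).round(), "top",((proj(T,P)[0]-[225,138])*5).round())
crop("pics/scene2.png",265,160,335,220,11,"pics/sA2b.png")
```

```text
[0.569, -0.0313, 0.0829] [297.39110519 202.62200543] [462. 188.] top [241. 352.]
[0.569, -0.0313, 0.072] [297.31664791 205.60113235] [462. 203.] top [241. 353.]
[0.569, -0.0313, 0.095] [297.47480683 199.27300009] [462. 171.] top [240. 351.]
[0.5123, -0.0349, 0.0947] [310.75683295 188.99257272] [529. 120.] top [245. 442.]
[0.58, -0.0313, 0.072] [294.50552493 207.55537666] [448. 213.] top [241. 335.]
[0.558, -0.0313, 0.072] [300.10183281 203.66491975] [476. 193.] top [241. 370.]
```

View pics/sA2b.png

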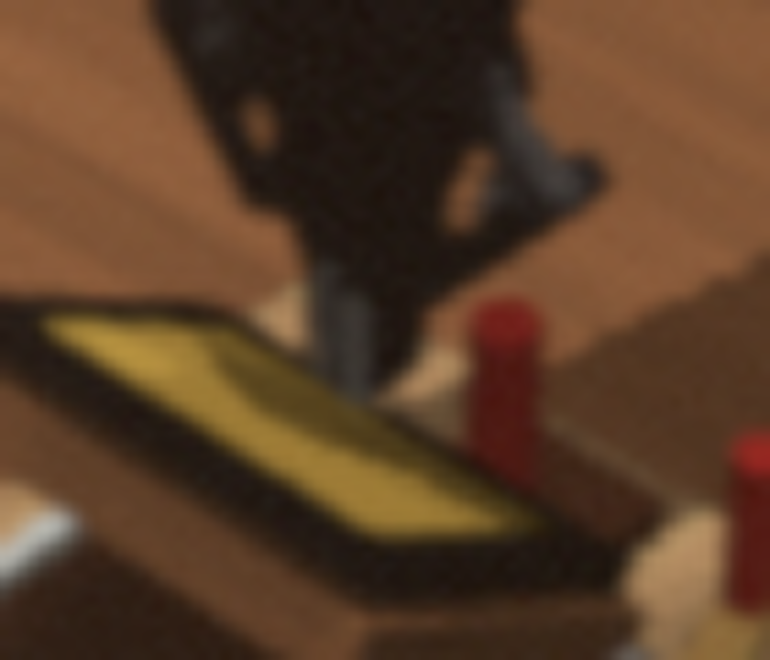

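View pics/scene2.png

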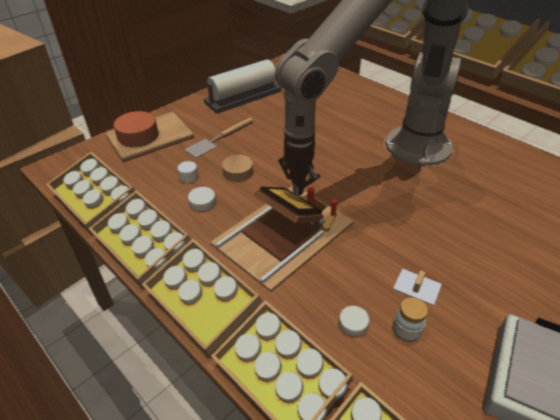

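Run:
```python
from h import *
T=S("top0")
for z in (.14,.17,.19,.2019,.25,.3): print(z,proj(T,[.2213,.6105,z]))
crop("pics/top0.png",0,300,80,360,10,"pics/g0.png")
```

```text
0.14 [[ 56.73608261 320.3980608 ]]
0.17 [[ 51.8082675  322.28798171]]
0.19 [[ 48.40284537 323.59403284]]
0.2019 [[ 46.3289001  324.38943454]]
0.25 [[ 37.56097656 327.75211794]]
0.3 [[ 27.73507992 331.5205563 ]]
```

View pics/g0.png

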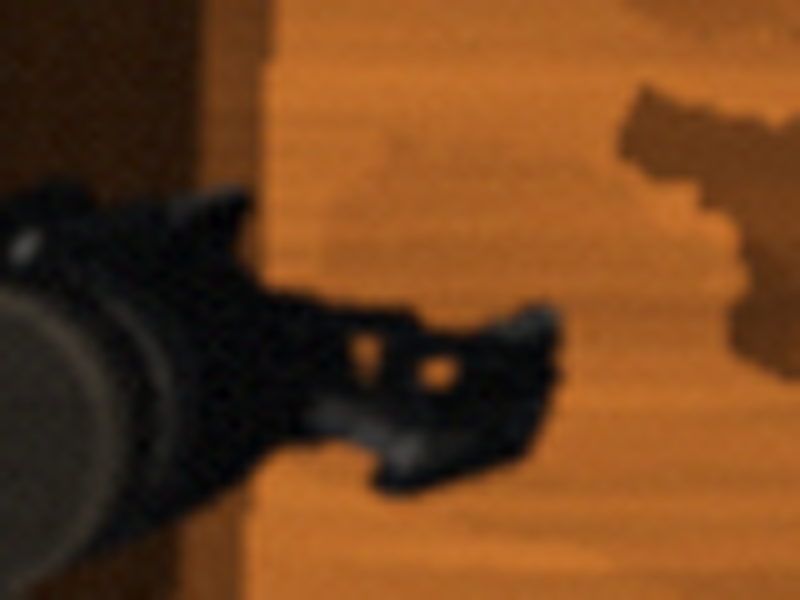

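Request:
move_arm --pt "-0.06 0 0 0" --pt "0 0.06 0 0" --pt "0 0.055 -0.02 0" --pt "0 0 -0.055 0" --pt "0 0 -0.055 0" --pt "0 0 -0.03 0" --pt "0.03 0 0 0" --pt "0.03 0 0 0"

```text
t: 5.25
tcp_pos: [0.4579, -0.1945, 0.0825]
tool_rot: [-1.662, 1.569, -0.07]
contact_force: [-0.2, 0.9, -1.1]
grip_width: 0.003
```

Run:
```python
from h import *
from workcell import *
go([0.45,-0.2,0.08],91.3)
s,p,R=st()
for n in ["top","scene"]:
    d=snapshot(n); cv2.imwrite(f"pics/{n}3.png",d["color"]); pickle.dump(d,open(n+"3.pkl","wb"))
    for z in (0,-.011,.02): print(n,proj(d,p-[0,0,0]+[0,0,z]))
crop("pics/top3.png",240,170,340,260,8,"pics/tA3.png")
crop("pics/scene3.png",250,130,350,210,8,"pics/sA3.png")
```

```text
t 5.25 tcp [ 0.4579 -0.1945  0.0825] toolshift mm [ 2.5  8.  -5.3]
tool z world ang 91.2 axis x [ 0.002 -0.    -1.   ] F [-0.2  0.9 -1.1] w 0.003
turn about tool x needed (x down => minus world): -0.1
top [[324.62377678 244.43957473]]
top [[324.32818666 244.35578175]]
top [[325.17259937 244.59515329]]
scene [[283.5952405  159.53875654]]
scene [[283.601878  162.4623495]]
scene [[283.58298725 154.14161754]]
```

View pics/tA3.png

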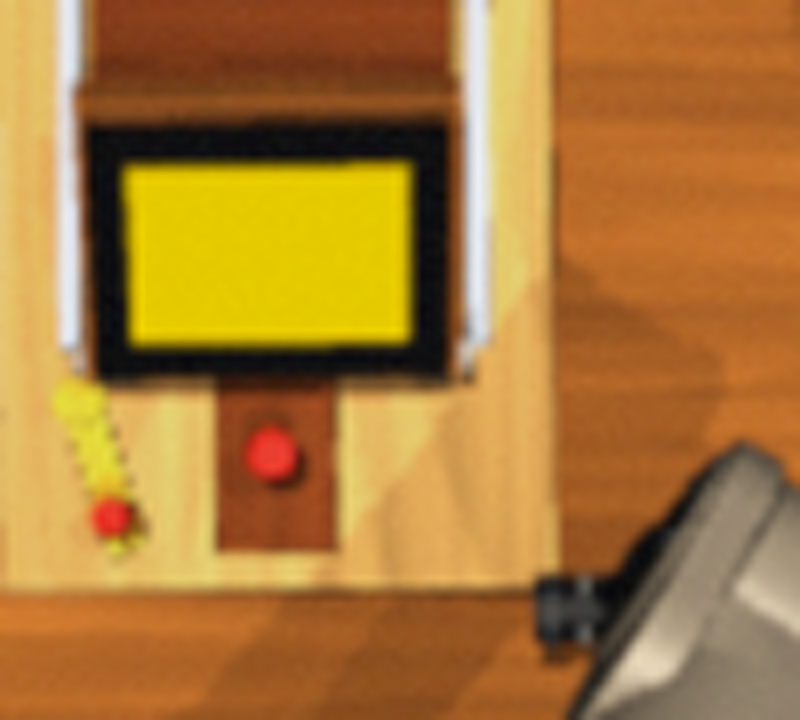

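View pics/sA3.png

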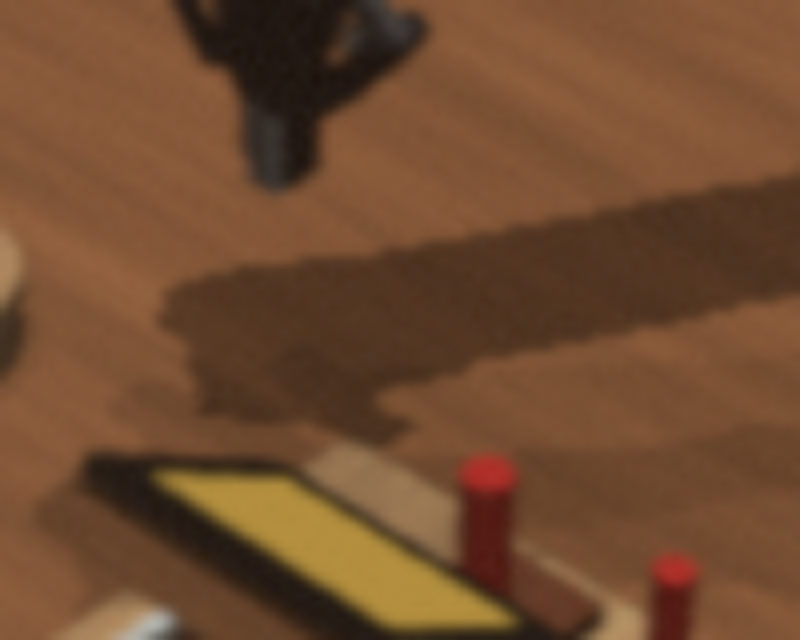

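Request:
move_arm --pt "0 0.004 0.055 0" --pt "0 0.004 0.055 0" --pt "0 0 0.048 0" --pt "0.017 0 0 0" --pt "0.018 0 0 0" --pt "0 -0.012 0 0" --pt "0 -0.012 0 0" --pt "0 -0.012 0 0"

```text
t: 6.35
tcp_pos: [0.4842, -0.0353, 0.0489]
tool_rot: [-1.522, 1.568, 0.071]
contact_force: [-0.1, -0.6, 0.6]
grip_width: -0.0
```

Run:
```python
from h import *
from workcell import *
go([0.565,-0.034,0.048],91.3)
d=snapshot("scene"); cv2.imwrite("pics/scene4.png",d["color"])
crop("pics/scene4.png",250,150,350,230,8,"pics/sA4.png")
```

```text
t 6.35 tcp [ 0.4842 -0.0353  0.0489] toolshift mm [  1.1 -80.8  -0.5]
tool z world ang 91.3 axis x [ 0.002  0.    -1.   ] F [-0.1 -0.6  0.6] w -0.0
turn about tool x needed (x down => minus world): -0.03
```

View pics/sA4.png

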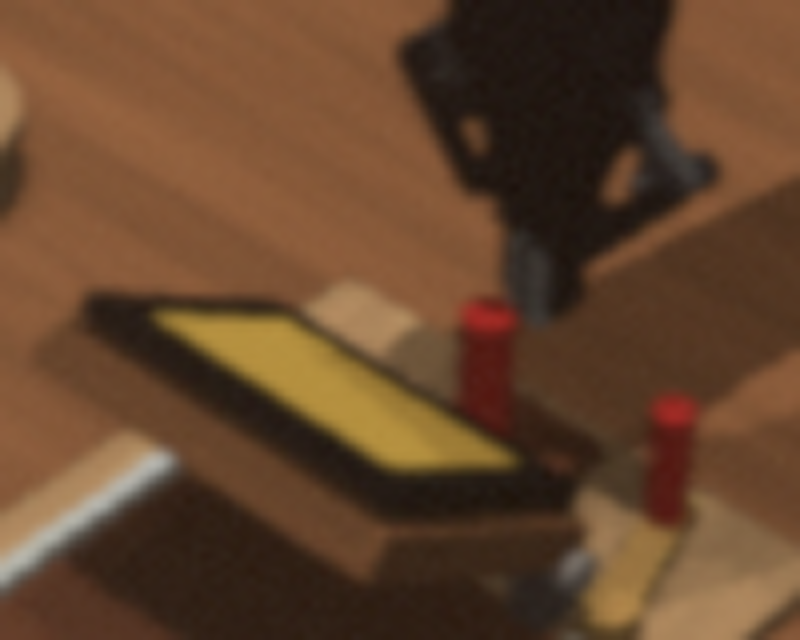

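The fingertip is at scene pixel (318,190), about 22 mm below the post top. The tip really stands about 33 mm higher than the reported TCP implies, so the first pass went over the post. I'll push at this height.

Request:
move_arm --pt "0.002 -0.011 0 0" --pt "0 -0.012 0 0" --pt "0 -0.012 0 0" --pt "0 -0.012 0 0" --pt "0 -0.012 0 0" --pt "0 -0.012 0 0" --pt "0 0 0 0" --pt "0 0 0 0"

```text
t: 7.4
tcp_pos: [0.5548, -0.0334, 0.0465]
tool_rot: [-1.568, 1.567, 0.026]
contact_force: [-0.5, -1.1, -0.4]
grip_width: -0.004
```

Run:
```python
from h import *
from workcell import *
go([0.565,-0.034,0.048],91.3)
d=snapshot("scene"); cv2.imwrite("pics/scene5.png",d["color"])
crop("pics/scene5.png",205,165,365,280,5,"pics/sA5.png")
```

```text
t 7.4 tcp [ 0.5548 -0.0334  0.0465] toolshift mm [ -1.4 -10.1  -0.8]
tool z world ang 91.3 axis x [ 0.004  0.    -1.   ] F [-0.5 -1.1 -0.4] w -0.004
turn about tool x needed (x down => minus world): -0.01
```

View pics/sA5.png

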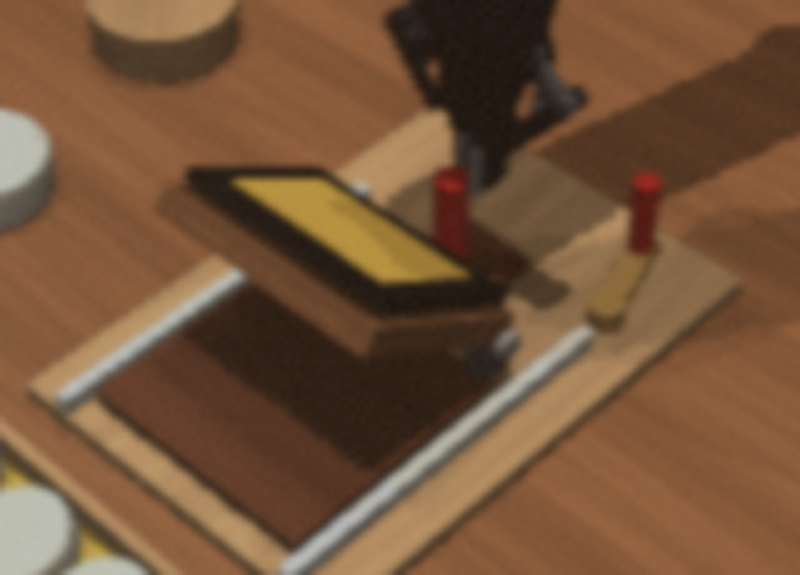

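The carriage is moving with the post, which is now at crop (452,178). I'll continue to the stop.

Request:
move_arm --pt "0 -0.004 0 0" --pt "0 -0.003 0 0" --pt "0 -0.003 0 0" --pt "0 -0.002 0 0" --pt "0 -0.002 0 0" --pt "0 -0.002 0 0" --pt "0 -0.001 0 0" --pt "0 0 0 0"

```text
t: 8.45
tcp_pos: [0.5665, -0.0334, 0.0454]
tool_rot: [1.423, 1.564, 3.016]
contact_force: [-9.4, 0.4, 7.8]
grip_width: 0.0
```

Run:
```python
from h import *
go([0.572,-0.034,0.048],91.3)
```

```text
t 8.45 tcp [ 0.5665 -0.0334  0.0454] toolshift mm [-2.7 -5.5 -0.7]
tool z world ang 91.3 axis x [-0.007  0.001 -1.   ] F [-9.4  0.4  7.8] w 0.0
turn about tool x needed (x down => minus world): -0.05
```

The push reaches 9 N and the motion has stalled at the stop, so the carriage is home. I'll back off, rise and go round to the catch.

Request:
move_arm --pt "0 0.03 0 0" --pt "-0.05 0.01 0 0" --pt "0 0.035 0.035 0" --pt "0 0.034 0.042 0" --pt "0 0 0 8.8" --pt "0 0 0 8.8" --pt "0 0 0 8.8" --pt "0 0 0 8.6"

```text
t: 9.45
tcp_pos: [0.461, 0.0416, 0.0963]
tool_rot: [-0.82, 1.567, 0.157]
contact_force: [0.6, -0.7, 0.4]
grip_width: 0.0
```

Run:
```python
from h import *
from workcell import *
go([0.458,0.0422,0.032],91.3-35)
for n in ["top","scene"]:
    d=snapshot(n); cv2.imwrite(f"pics/{n}6.png",d["color"]); pickle.dump(d,open(n+"6.pkl","wb"))
crop("pics/top6.png",225,128,325,248,5,"pics/tA6.png")
crop("pics/scene6.png",225,165,365,280,5,"pics/sA6.png")
```

```text
t 9.45 tcp [0.461  0.0416 0.0963] toolshift mm [64.3  3.  -1.4]
tool z world ang 56.0 axis x [ 0.004  0.001 -1.   ] F [ 0.6 -0.7  0.4] w 0.0
turn about tool x needed (x down => minus world): -0.31
```

View pics/tA6.png

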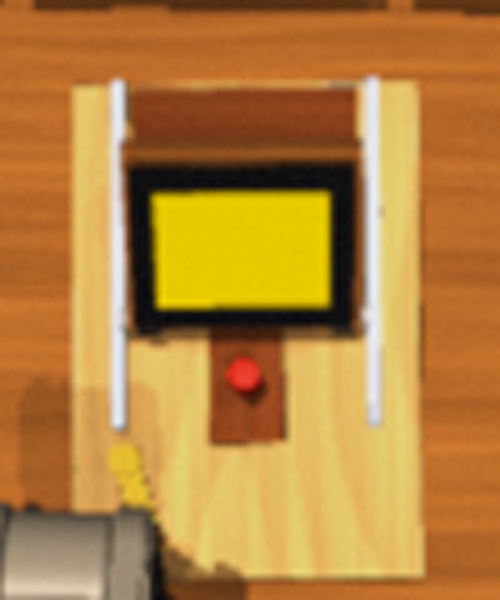

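View pics/sA6.png

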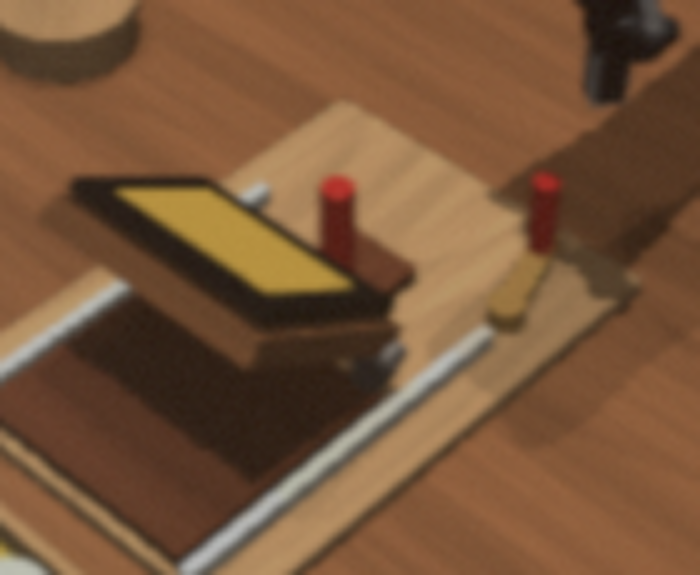

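```bash
cat > m6.py <<'E'
from h import *
T,C=S("top6"),S("scene6")
def px(l,x0,y0,k): return np.array([[x0+(u+.5)/k-.5,y0+(v+.5)/k-.5] for u,v in l])
t=lambda l:px(l,225,128,5); s=lambda l:px(l,225,165,5)
def show(n,a,b):
    out=[]
    for p,q in zip(a,b):
        P,e=tri(T,p,C,q); out.append(P); print(n,np.round(P,4),"gap",round(e*1000,1))
    return np.array(out)
show("post",t([(244,375)]),s([(338,187)]))
print("peg",atz(C,s([(546,182)])[0],.075))
print("tip z-candidates", [ (z,((proj(C,[.461,.0416,z])[0]-[225,165])*5).round()) for z in (.1,.11,.12,.13)])
y=show("yel",t([(152,190),(331,190),(332,310),(154,310)]),s([(262,295),(115,188),(212,187),(355,290)]))
print("sizes",[np.linalg.norm(y[i]-y[(i+1)%4]).round(3) for i in range(4)],y.mean(0))
u=(y[0]+y[1]-y[2]-y[3]);print("tilt",np.arctan2(u[2],np.hypot(u[0],u[1])))
E
python3 m6.py
```

```text
post [ 0.5868 -0.0327  0.0956] gap 1.4
peg [0.48774976 0.02882109 0.075     ]
tip z-candidates [(0.1, array([597., 133.])), (0.11, array([599., 119.])), (0.12, array([601., 105.])), (0.13, array([602.,  91.]))]
yel [0.6978 0.024  0.1325] gap 2.6
yel [ 0.6979 -0.0845  0.1333] gap 0.6
yel [ 0.6287 -0.0869  0.088 ] gap 0.3
yel [0.6291 0.0233 0.0872] gap 5.5
sizes [np.float64(0.109), np.float64(0.083), np.float64(0.11), np.float64(0.082)] [ 0.66337791 -0.03104704  0.1102524 ]
tilt 0.5810814786972729
```

Request:
move_arm --pt "0.035 0.003 -0.002 0" --pt "0.033 0 0 0" --pt "0 -0.011 0 0" --pt "0 -0.011 0 0" --pt "0 -0.011 0 0" --pt "0 -0.011 0 0" --pt "0 -0.011 0 0" --pt "0 0 0 0"

```text
t: 10.55
tcp_pos: [0.5045, 0.01, 0.0291]
tool_rot: [-1.023, 1.566, -0.042]
contact_force: [0.2, -0.0, -0.8]
grip_width: -0.002
```

Run:
```python
from h import *
from workcell import *
go([0.5177,0.004,0.03],91.3-35)
for n in ["scene"]:
    d=snapshot(n); cv2.imwrite(f"pics/{n}7.png",d["color"]); pickle.dump(d,open(n+"7.pkl","wb"))
crop("pics/scene7.png",265,165,365,250,7,"pics/sA7.png")
```

```text
t 10.55 tcp [0.5045 0.01   0.0291] toolshift mm [ -0.8 -14.3   2.3]
tool z world ang 56.2 axis x [ 0.005 -0.    -1.   ] F [ 0.2 -0.  -0.8] w -0.002
turn about tool x needed (x down => minus world): -0.06
```

View pics/sA7.png

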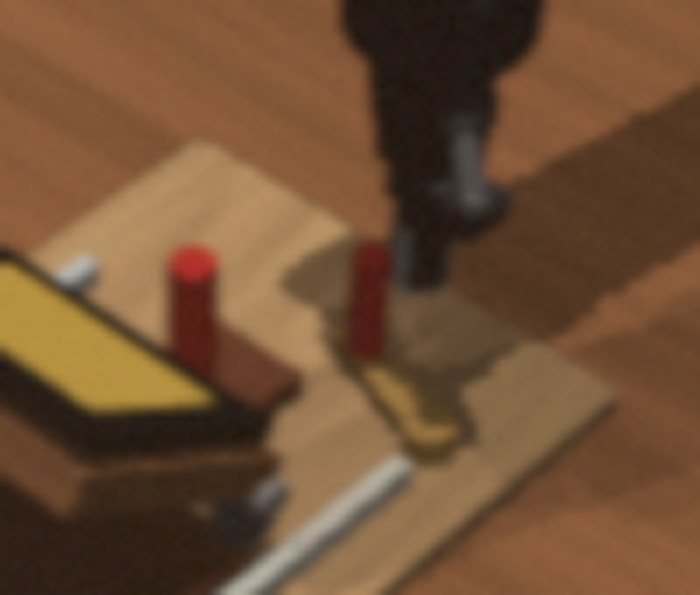

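The catch is swinging and the peg is at crop (371,250). About 15–20 mm remain.

Request:
move_arm --pt "0 -0.007 0 0" --pt "0 -0.004 0 0" --pt "0 -0.003 0 0" --pt "0 -0.003 0 0" --pt "0 -0.002 0 0" --pt "0 -0.002 0 0" --pt "0 -0.001 0 0" --pt "0 0 0 0"

```text
t: 11.6
tcp_pos: [0.517, 0.0006, 0.0276]
tool_rot: [1.646, 1.564, 2.629]
contact_force: [-7.0, 7.2, 6.4]
grip_width: -0.001
```

Run:
```python
from h import *
from workcell import *
go([0.5177,0.004,0.03],91.3-35)
for n in ["scene"]:
    d=snapshot(n); cv2.imwrite(f"pics/{n}8.png",d["color"]); pickle.dump(d,open(n+"8.pkl","wb"))
crop("pics/scene8.png",265,165,365,250,7,"pics/sA8.png")
```

```text
t 11.6 tcp [0.517  0.0006 0.0276] toolshift mm [-2.4  1.3  3.2]
tool z world ang 56.3 axis x [-0.006  0.003 -1.   ] F [-7.   7.2  6.4] w -0.001
turn about tool x needed (x down => minus world): 0.04
```

View pics/sA8.png

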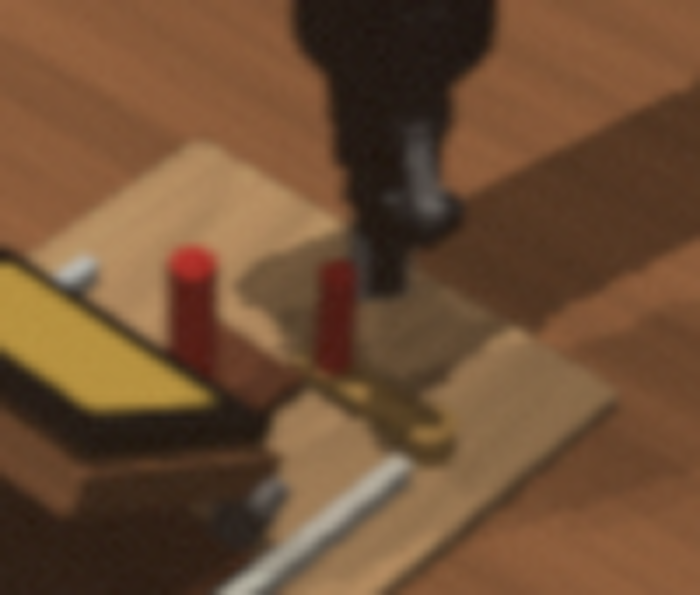

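Request:
move_arm --pt "0 0.03 0 0" --pt "-0.06 0 0 0" --pt "-0.03 0 0.05 0" --pt "0 0 0.058 0" --pt "0 0 0.058 0" --pt "0 0 0.058 0" --pt "0 0 0 0" --pt "0 0 0 0" --grip 0.4

```text
t: 12.65
tcp_pos: [0.6196, 0.1993, 0.1176]
tool_rot: [-2.31, 1.568, -1.329]
contact_force: [0.1, -1.8, 0.0]
grip_width: 0.6
```

Run:
```python
from h import *
from workcell import *
go([0.519,0.329,0.1],90+16.2)
for n in ["scene","top"]:
    d=snapshot(n); cv2.imwrite(f"pics/{n}9.png",d["color"]); pickle.dump(d,open(n+"9.pkl","wb"))
crop("pics/scene9.png",265,165,365,250,7,"pics/sA9.png")
crop("pics/top9.png",225,158,305,248,6,"pics/tA9.png")
```

```text
t 12.65 tcp [0.6196 0.1993 0.1176] toolshift mm [ 17.2 155.7  51.9]
tool z world ang 56.2 axis x [ 0.001 -0.003 -1.   ] F [ 0.1 -1.8  0. ] w 0.6
turn about tool x needed (x down => minus world): -50.0
```

View pics/sA9.png

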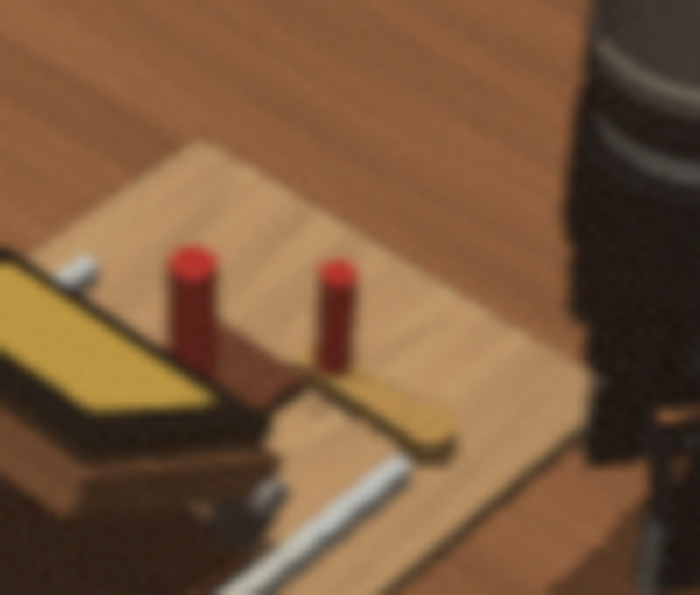

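View pics/tA9.png

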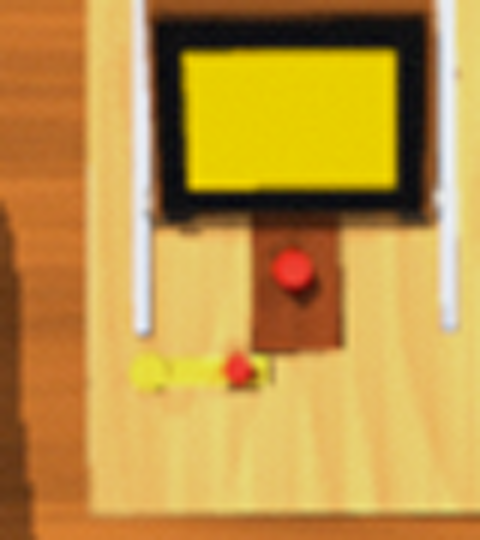

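Run:
```python
from h import *
T,C=S("top9"),S("scene9")
t=lambda u,v:(225+(u+.5)/6-.5,158+(v+.5)/6-.5); s=lambda u,v:(265+(u+.5)/7-.5,165+(v+.5)/7-.5)
a=tri(T,t(293,270),C,s(193,262)); b=tri(T,t(238,370),C,s(339,273)); c=atz(T,t(150,372),.024)
print(a,b,c,np.linalg.norm(a[0][:2]-b[0][:2]),np.arctan2(*(b[0]-c)[1::-1])+np.pi-.022)
# jar distance check
```

```text
(array([ 0.58692927, -0.03280448,  0.09564207]), np.float64(0.0014643457096735406)) (array([ 0.53497137, -0.00404328,  0.07490074]), np.float64(0.0013604758165659482)) [0.5342427  0.04666816 0.024     ] 0.059387116001155 1.5631641606611844
```

The catch measures 1.56 rad and the post-to-peg distance 59.4 mm (59 expected), so the carriage is home and locked. Next is the plaque.

Request:
move_arm --pt "0 0 0 -10" --pt "0 0 0 -10" --pt "0 0 0 -10" --pt "0 0 0 -10" --pt "0 0 0 -10" --pt "0 0.02 0.051 0" --pt "0 0.02 0.051 0" --pt "0 0.02 0.0505 0" --grip 0.4 --squeeze 20

```text
t: 13.75
tcp_pos: [0.5182, 0.3302, 0.1184]
tool_rot: [-1.62, 1.57, 0.232]
contact_force: [1.3, 0.2, 1.0]
grip_width: 0.601
```

Run:
```python
from h import *
from workcell import *
go([0.519,0.329,0.05],106)
s,p,R=st()
for n in ["scene","top"]:
    d=snapshot(n); cv2.imwrite(f"pics/{n}10.png",d["color"]); pickle.dump(d,open(n+"10.pkl","wb"))
    print(proj(d,p),proj(d,p+[0,0,.024]))
crop("pics/scene10.png",375,215,475,315,6,"pics/sB10.png")
crop("pics/top10.png",110,170,220,245,7,"pics/tB10.png")
```

```text
t 13.75 tcp [0.5182 0.3302 0.1184] toolshift mm [68.4 -0.3 -1.4]
tool z world ang 106.1 axis x [ 0.001  0.    -1.   ] F [1.3 0.2 1. ] w 0.601
turn about tool x needed (x down => minus world): 0.1
[[427.61159657 255.27573455]] [[429.85945817 248.1944755 ]]
[[155.05967354 222.6634692 ]] [[152.88776317 222.48903276]]
```

View pics/sB10.png

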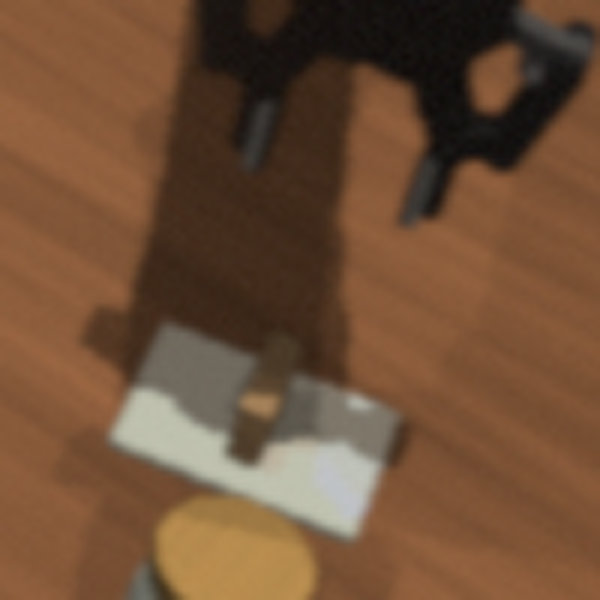

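View pics/tB10.png

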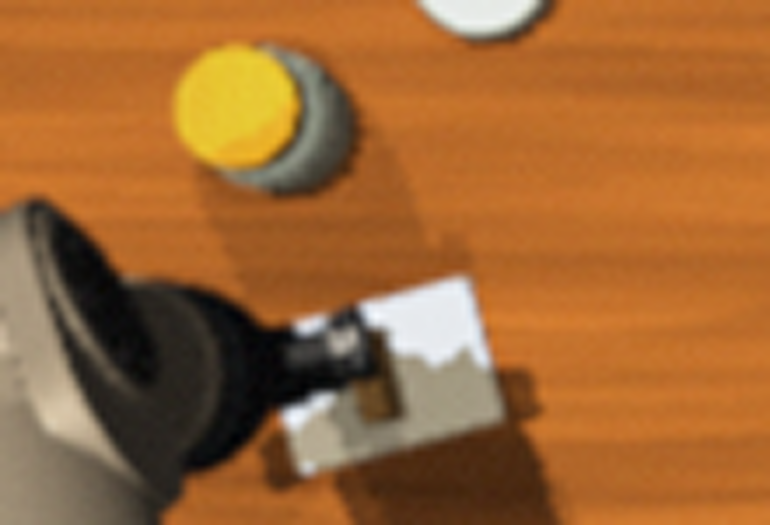

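The fingertips straddle the bar: midpoint (430,247) in the scene view, where (430,248) was predicted for a tip about 24 mm above the reported TCP. I'm descending to leave the true tip about 19 mm above the table, then gripping.

Request:
move_arm --pt "0.04 0 -0.001 0" --pt "0.04 0 0 0" --pt "0.03 0 0 0" --pt "0.012 0 0 0" --pt "0 0 0 0" --pt "0 0 0 0" --pt "0 0 0 0" --pt "0 0 0 0"

```text
t: 14.85
tcp_pos: [0.5195, 0.3305, -0.0032]
tool_rot: [-1.112, 1.569, 0.743]
contact_force: [0.6, -0.5, 0.3]
grip_width: 0.604
```

Run:
```python
from h import *
from workcell import *
go([0.519,0.329,0.05],106)
for n in ["scene"]:
    d=snapshot(n); cv2.imwrite(f"pics/{n}11.png",d["color"])
crop("pics/scene11.png",375,225,475,315,7,"pics/sB11.png")
```

```text
t 14.85 tcp [ 0.5195  0.3305 -0.0032] toolshift mm [-53.2   0.9  -1.3]
tool z world ang 106.3 axis x [ 0.001  0.001 -1.   ] F [ 0.6 -0.5  0.3] w 0.604
turn about tool x needed (x down => minus world): 0.28
```

View pics/sB11.png

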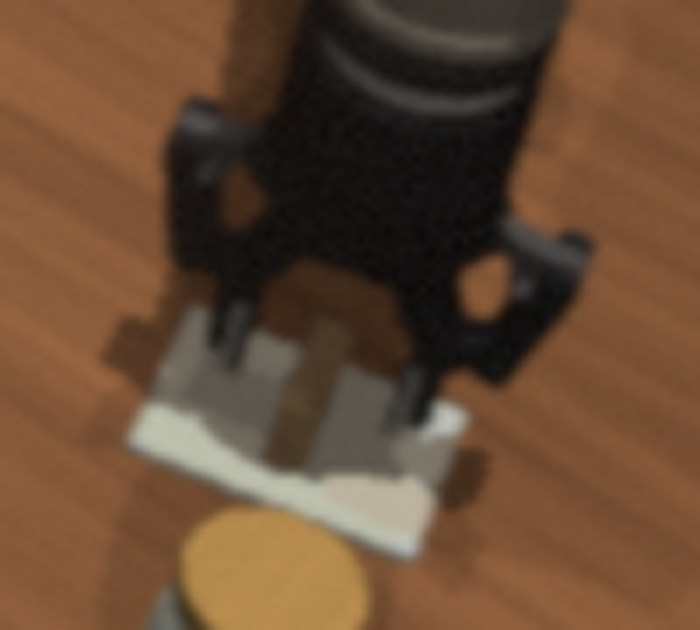

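Request:
move_arm --pt "0 0 0 0" --pt "0 0 0 0" --pt "0 0 0 0" --pt "0 0 0 0" --pt "0 0 0 0" --pt "0 0 0 0" --pt "0 0 0 0" --pt "-0.003 0 0 0" --grip 1 --squeeze 25

```text
t: 15.9
tcp_pos: [0.5184, 0.3298, -0.0016]
tool_rot: [1.838, 1.569, -2.59]
contact_force: [-0.1, -0.3, -0.5]
grip_width: 0.158
```

Request:
move_arm --pt "-0.03 0 0 0" --pt "-0.05 0 0 0" --pt "-0.05 0 0 0" --pt "-0.03 0 0 0" --pt "0 0 0 0" --pt "0 0 0 0" --pt "0 0 0 0" --pt "0 0 0 0"

```text
t: 16.9
tcp_pos: [0.5184, 0.3297, 0.1575]
tool_rot: [1.995, 1.568, -2.433]
contact_force: [0.6, -0.1, -1.4]
grip_width: 0.153
```

Run:
```python
from h import *
from workcell import *
go([0.663,-0.031,0.16],91.3)
for n in ["scene"]:
    d=snapshot(n); cv2.imwrite(f"pics/{n}12.png",d["color"]);pickle.dump(d,open(n+"12.pkl","wb"))
crop("pics/scene12.png",375,185,475,285,6,"pics/sB12.png")
```

```text
t 16.9 tcp [0.5184 0.3297 0.1575] toolshift mm [  -2.2  -37.7 -386.7]
tool z world ang 106.3 axis x [-0.002 -0.002 -1.   ] F [ 0.6 -0.1 -1.4] w 0.153
turn about tool x needed (x down => minus world): 14.98
```

View pics/sB12.png

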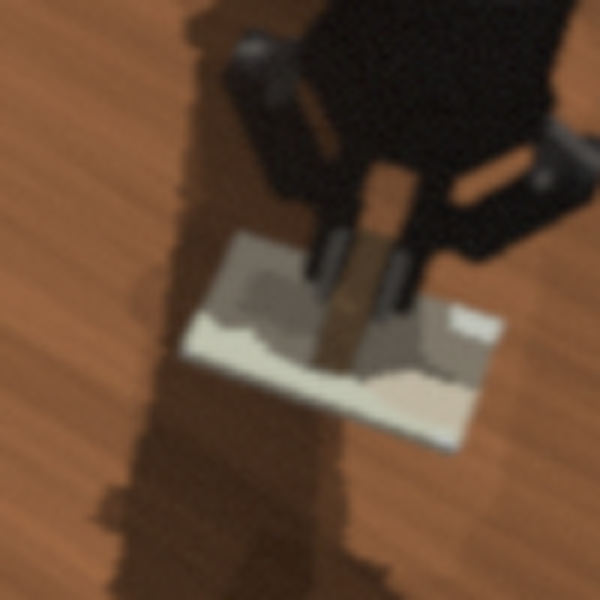

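The plaque is held level and lifted. Next I'll square it to the stand and carry it over the panel.

Request:
move_arm --pt "0 0 0 7.5" --pt "0 0 0 7.5" --pt "0 -0.019 -0.052 0" --pt "0 -0.019 -0.052 0" --pt "0 -0.019 -0.052 0" --pt "0 -0.019 -0.052 0" --pt "0 -0.019 -0.052 0" --pt "0 -0.019 -0.052 0"

```text
t: 17.95
tcp_pos: [0.6404, 0.0193, 0.1586]
tool_rot: [0.52, 1.57, 2.113]
contact_force: [0.9, 0.5, -0.4]
grip_width: 0.157
```

Request:
move_arm --pt "0 -0.019 -0.052 0" --pt "0 0 0 0" --pt "0 0 0 0" --pt "0 0 0 0" --pt "0 0 0 0" --pt "0 0 0 0" --pt "0 0 0 0" --pt "0 0 0 0"

```text
t: 18.95
tcp_pos: [0.6601, -0.0307, 0.159]
tool_rot: [-0.652, 1.571, 0.941]
contact_force: [0.5, 0.4, -1.1]
grip_width: 0.157
```

Run:
```python
from h import *
from workcell import *
go([0.658,-0.031,0.13],91.3)
for n in ["scene","top"]:
    d=snapshot(n); cv2.imwrite(f"pics/{n}13.png",d["color"]);pickle.dump(d,open(n+"13.pkl","wb"))
crop("pics/scene13.png",225,145,345,255,6,"pics/sB13.png")
crop("pics/top13.png",225,138,325,248,5,"pics/tB13.png")
```

```text
t 18.95 tcp [ 0.6601 -0.0307  0.159 ] toolshift mm [29.   2.1 -0.2]
tool z world ang 91.3 axis x [ 0.  0. -1.] F [ 0.5  0.4 -1.1] w 0.157
turn about tool x needed (x down => minus world): -0.02
```

View pics/sB13.png

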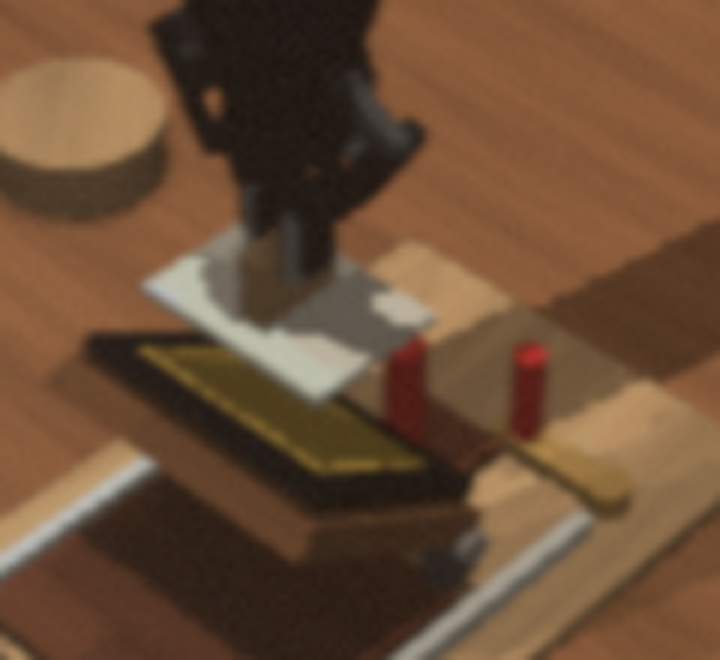

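View pics/tB13.png

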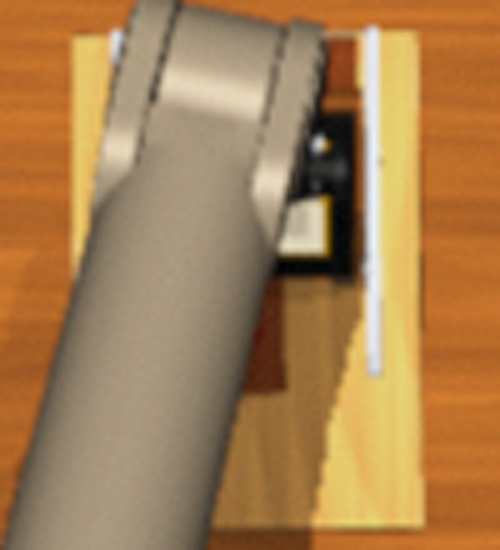

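Run:
```python
from h import *
C=S("scene13")
for q in ((318,398),(437,319),(142,286)):
    print(atz(C,(225+(q[0]+.5)/6-.5,145+(q[1]+.5)/6-.5),.166).round(4))
```

```text
[0.691  0.0178 0.166 ]
[0.6236 0.0187 0.166 ]
[ 0.6949 -0.0824  0.166 ]
```

Request:
move_arm --pt "0.012 0.001 0 0" --pt "0.01 0.001 0 0" --pt "0.006 0 0 0" --pt "0.003 0.001 0 0" --pt "0.003 0.001 0 0" --pt "0.003 0.001 0 0" --pt "0 0 0 0" --pt "0 0 0 0" --squeeze 20

```text
t: 20.05
tcp_pos: [0.6553, -0.0309, 0.1221]
tool_rot: [-1.247, 1.57, 0.346]
contact_force: [0.4, -0.1, -0.4]
grip_width: 0.156
```

Run:
```python
from h import *
from workcell import *
go([0.647,-0.031,0.1],91.3)
for n in ["scene"]:
    d=snapshot(n); cv2.imwrite(f"pics/{n}14.png",d["color"]);pickle.dump(d,open(n+"14.pkl","wb"))
crop("pics/scene14.png",225,145,345,255,6,"pics/sB14.png")
```

```text
t 20.05 tcp [ 0.6553 -0.0309  0.1221] toolshift mm [22.1  8.3  0.1]
tool z world ang 91.3 axis x [ 0.  0. -1.] F [ 0.4 -0.1 -0.4] w 0.156
turn about tool x needed (x down => minus world): -0.02
```

View pics/sB14.png

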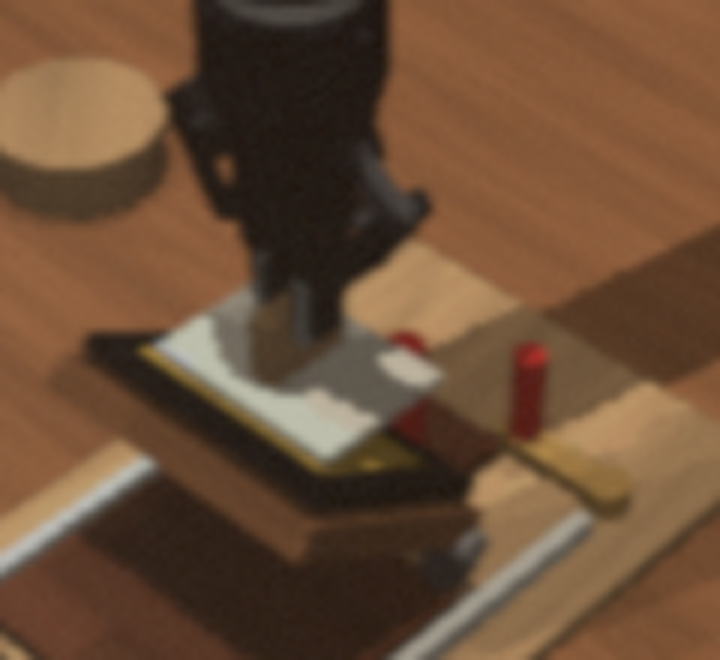

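The plaque's upper edge is just at the patch's upper border and parallel to it (crop 150,350 to 318,462). I'll continue down so that it pivots.

Request:
move_arm --pt "0.003 0.0013 0 0" --pt "0.003 0.0013 0 0" --pt "0.003 0.0013 0 0" --pt "0.003 0.0013 0 0" --pt "0 0 0 0" --pt "0 0 0 0" --pt "0 0 0 0" --pt "0 0 0 0"

```text
t: 21.1
tcp_pos: [0.6505, -0.0313, 0.1113]
tool_rot: [-1.376, 1.569, 0.217]
contact_force: [-1.8, 0.1, 6.4]
grip_width: 0.151
```

Run:
```python
from h import *
from workcell import *
go([0.647,-0.031,0.1],91.3)
for n in ["scene"]:
    d=snapshot(n); cv2.imwrite(f"pics/{n}15.png",d["color"]);pickle.dump(d,open(n+"15.pkl","wb"))
crop("pics/scene15.png",225,145,345,255,6,"pics/sB15.png")
```

```text
t 21.1 tcp [ 0.6505 -0.0313  0.1113] toolshift mm [11.3  3.5  0.4]
tool z world ang 91.3 axis x [ 0.002  0.    -1.   ] F [-1.8  0.1  6.4] w 0.151
turn about tool x needed (x down => minus world): -0.03
```

View pics/sB15.png

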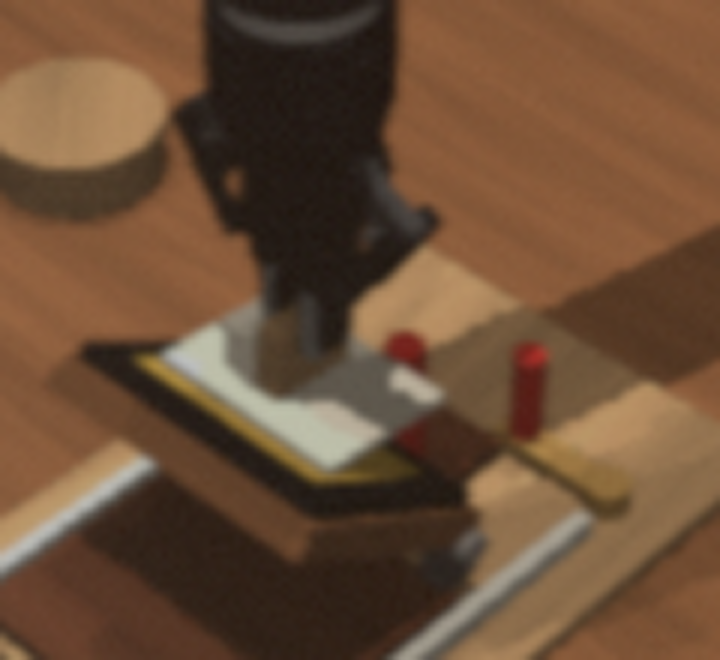

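Request:
move_arm --pt "0.003 0 0 0" --pt "0.003 0 0 0" --pt "0.003 0 0 0" --pt "0 0 0 0" --pt "0 0 0 0" --pt "0 0 0 0" --pt "0 0 0 0" --pt "0 0 0 0"

```text
t: 22.15
tcp_pos: [0.6484, -0.0314, 0.102]
tool_rot: [1.257, 1.568, 2.849]
contact_force: [-6.3, -0.5, 9.1]
grip_width: 0.159
```

Run:
```python
from h import *
from workcell import *
go([0.647,-0.031,0.1],91.3)
for n in ["scene"]:
    d=snapshot(n); cv2.imwrite(f"pics/{n}16.png",d["color"]);pickle.dump(d,open(n+"16.pkl","wb"))
crop("pics/scene16.png",235,165,325,240,8,"pics/sB16.png")
```

```text
t 22.15 tcp [ 0.6484 -0.0314  0.102 ] toolshift mm [2.  1.4 0.4]
tool z world ang 91.3 axis x [-0.003  0.001 -1.   ] F [-6.3 -0.5  9.1] w 0.159
turn about tool x needed (x down => minus world): -0.05
```

View pics/sB16.png

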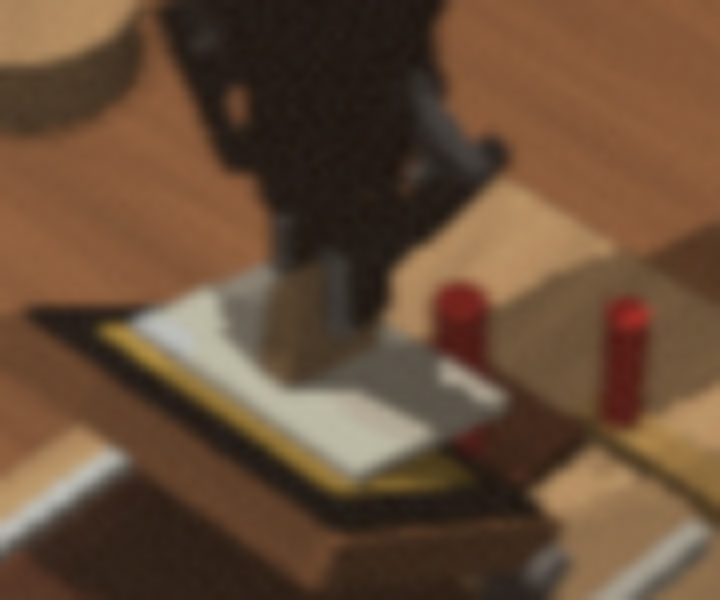

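```bash
cat > fit.py <<'E'
from h import *
def fit(C,pix,x0=(.66,-.031,.115,.3,.022),size=(.07,.1),zt=.005):
    sx,sy=size[0]/2,size[1]/2
    L=np.array([[sx,-sy,zt],[sx,sy,zt],[-sx,sy,zt],[-sx,-sy,zt]])[:len(pix)]
    def f(q):
        R=Ro.from_euler("zy",[q[4],-q[3]]).as_matrix()
        # z-rot then tilt about y (far end raised): R = Rz(yaw) Ry(-tilt)
        R=Ro.from_euler("ZY",[q[4],-q[3]]).as_matrix()
        e=(proj(C,L@R.T+q[:3])-pix).ravel()
        return np.r_[e,(q[4]-.022)/.01*1.0]
    r=least_squares(f,x0); return r.x,np.abs(r.fun).max()
def P(l,x0,y0,k): return np.array([[x0+(u+.5)/k-.5,y0+(v+.5)/k-.5] for u,v in l])
E
python3 - <<'E'
from fit import *
C=S("scene16")
print("plaque",fit(C,P([(132,320),(358,478),(507,402)],235,165,8)))
C=S("scene13")
print("ref lvl",fit(C,P([(142,286),(318,400),(437,319)],225,145,6)))
C=S("scene6")
print("ref panel yellow",fit(C,P([(115,188),(262,295),(355,290),(212,187)],225,165,5),size=(.078,.108),zt=0))
E
```

```text
plaque (array([ 0.66104796, -0.02576773,  0.11531592,  0.23583509,  0.0214591 ]), np.float64(0.2929018985076084))
ref lvl (array([ 0.66432778, -0.02623193,  0.16761317,  0.03387156,  0.02251596]), np.float64(0.13440970558036724))
ref panel yellow (array([ 0.6626312 , -0.03346443,  0.10813088,  0.56918348,  0.01643377]), np.float64(0.7183961115972011))
```

The fit shows the plaque pivoting in the grip. It is at about 0.2 rad and needs about 0.56, with the panel sunk under a normal force of about 12 N. I'll keep going in small steps.

Request:
move_arm --pt "0.002 -0.0005 0 0" --pt "0.002 -0.0005 0 0" --pt "0.002 -0.0005 0 0" --pt "0 0 0 0" --pt "0 0 0 0" --pt "0 0 0 0" --pt "0 0 0 0" --pt "0 0 0 0"

```text
t: 23.2
tcp_pos: [0.6482, -0.0314, 0.0957]
tool_rot: [1.369, 1.564, 2.962]
contact_force: [-9.6, -0.0, 11.9]
grip_width: 0.155
```

Run:
```python
from h import *
from workcell import *
go([0.647,-0.031,0.1],91.3)
for n in ["scene"]:
    d=snapshot(n); cv2.imwrite(f"pics/{n}17.png",d["color"]);pickle.dump(d,open(n+"17.pkl","wb"))
crop("pics/scene17.png",235,165,325,240,8,"pics/sB17.png")
```

```text
t 23.2 tcp [ 0.6482 -0.0314  0.0957] toolshift mm [-4.3  1.2  0.4]
tool z world ang 91.2 axis x [-0.007  0.001 -1.   ] F [-9.6 -0.  11.9] w 0.155
turn about tool x needed (x down => minus world): -0.06
```

View pics/sB17.png

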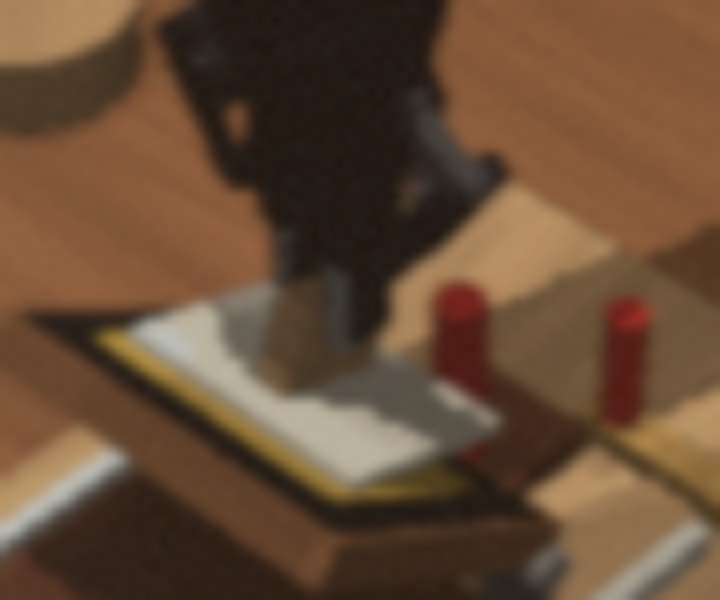

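Run:
```python
from fit import *
C=S("scene17")
print("plaque",fit(C,P([(128,329),(350,486),(502,420)],235,165,8)))
from workcell import *
print(observe()["ft_torque"])
```

```text
plaque (array([ 0.66402264, -0.02565936,  0.11161955,  0.28428421,  0.02071513]), np.float64(0.31529578607432995))
[0.07248035 1.66083789 0.01460499]
```

Request:
move_arm --pt "-0.015 0 0 0" --pt "-0.015 -0.01 0 0" --pt "0 -0.01 0 0" --pt "0 0 0 0" --pt "0.003 0.001 0 0" --pt "0.003 0.0015 0 0" --pt "0.003 0.0015 0 0" --pt "0.003 0.0015 0 0"

```text
t: 24.25
tcp_pos: [0.6676, -0.0308, 0.1145]
tool_rot: [-1.532, 1.566, 0.061]
contact_force: [1.2, 0.7, 6.0]
grip_width: 0.157
```

Run:
```python
from h import *
from workcell import *
go([0.647,-0.031,0.1],91.3)
for n in ["scene"]:
    d=snapshot(n); cv2.imwrite(f"pics/{n}18.png",d["color"]);pickle.dump(d,open(n+"18.pkl","wb"))
crop("pics/scene18.png",235,165,325,240,8,"pics/sB18.png")
```

```text
t 24.25 tcp [ 0.6676 -0.0308  0.1145] toolshift mm [14.4 20.6  0.3]
tool z world ang 91.3 axis x [ 0.004  0.    -1.   ] F [1.2 0.7 6. ] w 0.157
turn about tool x needed (x down => minus world): -0.03
```

View pics/sB18.png

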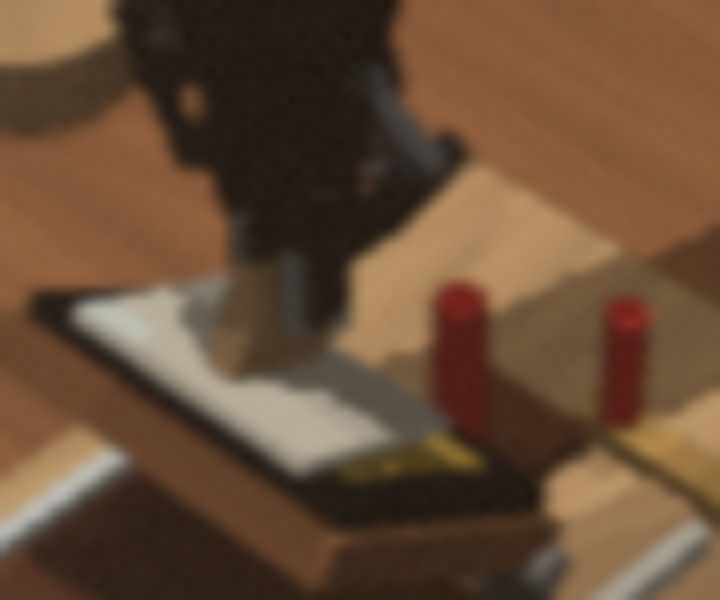

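Request:
move_arm --pt "0.0022 0.0016 0 0" --pt "0.0022 0.0016 0 0" --pt "0.0022 0.0016 0 0" --pt "0.0022 0.0016 0 0" --pt "0.0022 0.0016 0 0" --pt "0 0 0 0" --pt "0 0 0 0" --pt "0 0 0 0"

```text
t: 25.3
tcp_pos: [0.6584, -0.0313, 0.1031]
tool_rot: [-1.542, 1.569, 0.05]
contact_force: [-1.3, 0.1, 6.3]
grip_width: 0.158
```

Run:
```python
from h import *
from workcell import *
go([0.647,-0.031,0.1],91.3)
for n in ["scene"]:
    d=snapshot(n); cv2.imwrite(f"pics/{n}19.png",d["color"]);pickle.dump(d,open(n+"19.pkl","wb"))
crop("pics/scene19.png",235,165,325,240,8,"pics/sB19.png")
```

```text
t 25.3 tcp [ 0.6584 -0.0313  0.1031] toolshift mm [ 3.1 11.4  0.5]
tool z world ang 91.3 axis x [ 0.002  0.    -1.   ] F [-1.3  0.1  6.3] w 0.158
turn about tool x needed (x down => minus world): -0.04
```

View pics/sB19.png

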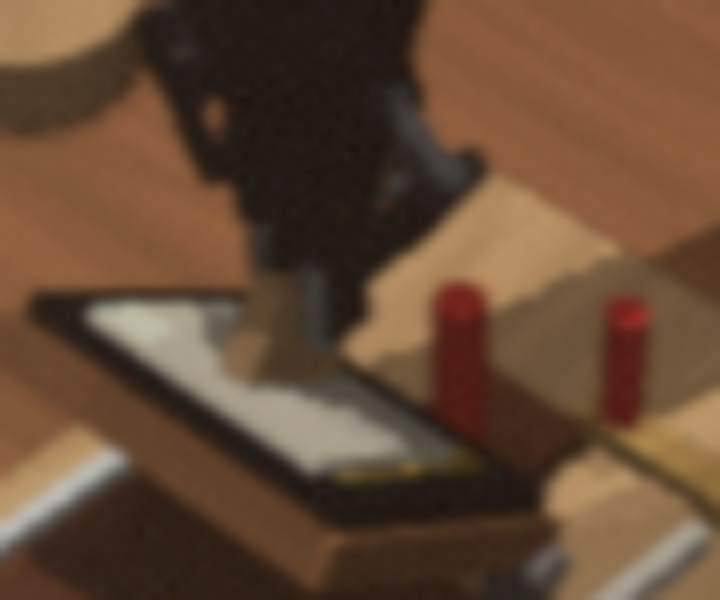

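Run:
```python
from fit import *
crop("pics/scene19.png",240,195,305,235,12,"pics/sC19.png")
```

```text
(no output)
```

View pics/sC19.png

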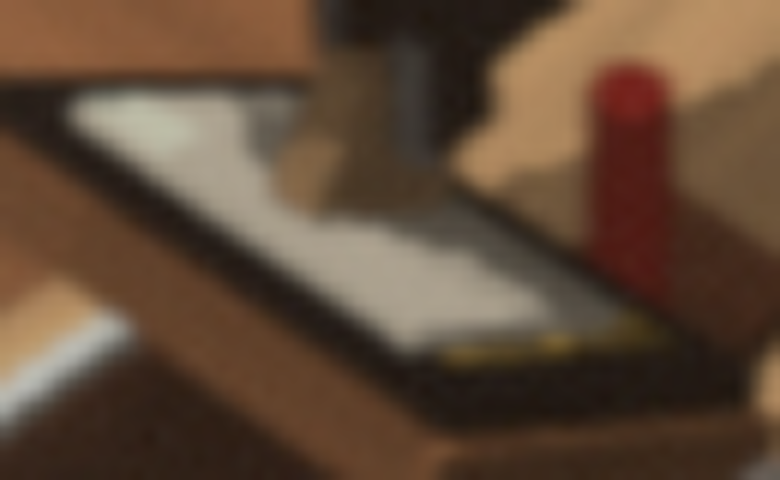

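Run:
```python
from fit import *
C=S("scene19")
print("plaque",fit(C,P([(66,100),(405,352),(640,320)],240,195,12)))
print("panel outer",fit(C,P([(30-6,298),(340,523),(540,500)],235,165,8),size=(.11,.14),zt=0))
C6=S("scene6")
print("panel ref outer",fit(C6,P([(72,180),(258,325),(395,308)],225,165,5),size=(.11,.14),zt=0))
```

```text
plaque (array([0.70741631, 0.00085889, 0.15562977, 0.51693544, 0.01836799]), np.float64(0.9888269845518494))
panel outer (array([ 0.66884202, -0.0329081 ,  0.10410678,  0.5742947 ,  0.02116709]), np.float64(0.49051150597523474))
panel ref outer (array([ 0.66633765, -0.0326098 ,  0.10589089,  0.55437174,  0.01449386]), np.float64(1.195877540619449))
```

Request:
move_arm --pt "0.0015 0.0012 0 0" --pt "0.0015 0.0012 0 0" --pt "0.0015 0.0012 0 0" --pt "0.0015 0.0012 0 0" --pt "0 0 0 0" --pt "0 0 0 0" --pt "0 0 0 0" --pt "0 0 0 0"

```text
t: 26.35
tcp_pos: [0.6541, -0.0315, 0.0976]
tool_rot: [-1.546, 1.568, 0.047]
contact_force: [-0.3, -0.2, 7.7]
grip_width: 0.157
```

Run:
```python
from h import *
from workcell import *
go([0.647,-0.031,0.1],91.3)
for n in ["scene","top"]:
    d=snapshot(n); cv2.imwrite(f"pics/{n}20.png",d["color"]);pickle.dump(d,open(n+"20.pkl","wb"))
crop("pics/scene20.png",240,195,305,235,12,"pics/sC20.png")
crop("pics/top20.png",245,145,315,205,9,"pics/tC20.png")
```

```text
t 26.35 tcp [ 0.6541 -0.0315  0.0976] toolshift mm [-2.4  7.   0.6]
tool z world ang 91.3 axis x [ 0.003  0.    -1.   ] F [-0.3 -0.2  7.7] w 0.157
turn about tool x needed (x down => minus world): -0.05
```

View pics/sC20.png

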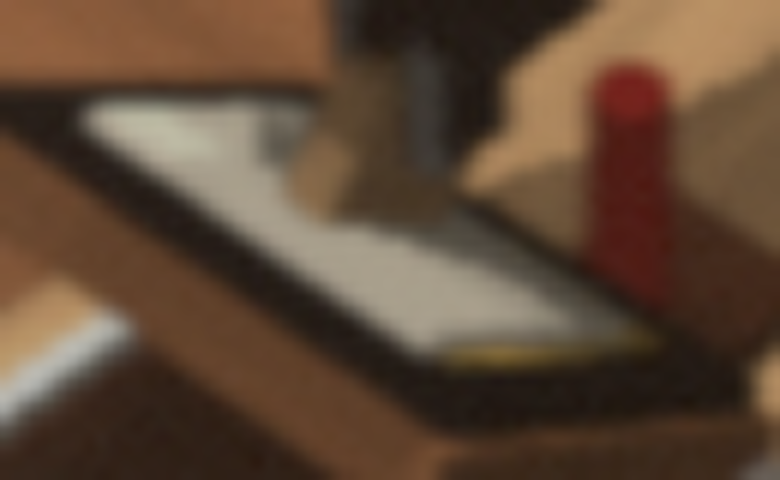

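View pics/tC20.png

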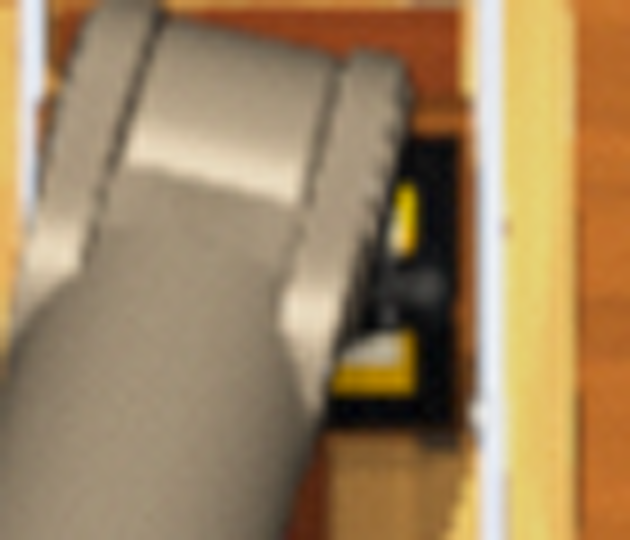

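```bash
cat >> fit.py <<'E'
def rel(C,pix,d,tilt=.56,c=(.6634,-.0315,.110)):
    Rp=Ro.from_euler("ZY",[.02,-tilt]).as_matrix()
    L=np.array([[.035,-.05,.005],[.035,.05,.005],[-.035,.05,.005],[-.035,-.05,.005]])[:len(pix)]
    def f(q): # u,v,delta tilt,yaw ; +x edge touches panel when underrotated (delta<0)
        Rd=Ro.from_euler("ZY",[q[3],-q[2]]).as_matrix()
        lift=.035*abs(np.sin(q[2]))
        W=(L@Rd.T+[q[0],q[1],lift-d])@Rp.T+np.array(c)
        return np.r_[(proj(C,W)-pix).ravel(),q[3]/.02,q[1]/.005]
    r=least_squares(f,[0,0,0,0]); return r.x.round(4),np.abs(r.fun).max().round(2)
E
python3 - <<'E'
from fit import *
C=S("scene20")
pl=P([(80,108),(425,360),(655,338)],240,195,12)
for t in (.54,.56,.58): print(rel(C,pl,.0035,t))
C=S("scene6"); print("yellow check",[((proj(C,np.array([[.039,-.054,0],[.039,.054,0],[-.039,.054,0],[-.039,-.054,0]])@Ro.from_euler("ZY",[.02,-t]).as_matrix().T+[.6634,-.0315,.110])-[225,165])*5).round().tolist() for t in (.54,.56,.58)])
T=S("top20")
# top view: plaque -x edge row & yellow -x edge row
R=Ro.from_euler("ZY",[.02,-.56]).as_matrix()
for u in (-.039,-.035,-.03,-.025,-.02): print(u,((proj(T,R@[u,-.04,.0]-R@[0,0,.0035]+[.6634,-.0315,.110])[0]-[245,145])*9).round(),((proj(T,R@[u,-.04,.005]-R@[0,0,.0035]+[.6634,-.0315,.110])[0]-[245,145])*9).round())
E
```

```text
(array([ 0.0161,  0.0056, -0.    , -0.0055]), np.float64(1.68))
(array([ 0.0177,  0.0066, -0.0115, -0.0049]), np.float64(1.71))
(array([ 0.0196,  0.0077, -0.0267, -0.0044]), np.float64(1.69))
yellow check [[[112.0, 190.0], [265.0, 294.0], [357.0, 283.0], [208.0, 185.0]], [[113.0, 189.0], [265.0, 292.0], [356.0, 284.0], [208.0, 186.0]], [[113.0, 188.0], [266.0, 291.0], [356.0, 285.0], [207.0, 188.0]]]
-0.039 [372. 389.] [372. 395.]
-0.035 [372. 379.] [372. 385.]
-0.03 [372. 366.] [372. 372.]
-0.025 [372. 353.] [372. 359.]
-0.02 [372. 340.] [372. 346.]
```

Request:
move_arm --pt "0.0013 0.0018 0 0" --pt "0.0013 0.0018 0 0" --pt "0.0013 0.0018 0 0" --pt "0.0013 0.0018 0 0" --pt "0.0013 0.0018 0 0" --pt "0 0 0 0" --pt "0 0 0 0" --pt "0 0 0 0"

```text
t: 27.45
tcp_pos: [0.6452, -0.0317, 0.0912]
tool_rot: [-1.563, 1.568, 0.029]
contact_force: [-0.5, 0.5, 8.0]
grip_width: 0.155
```

Run:
```python
from h import *
from workcell import *
go([0.647,-0.031,0.1],91.3)
for n in ["scene","top"]:
    d=snapshot(n); cv2.imwrite(f"pics/{n}21.png",d["color"]);pickle.dump(d,open(n+"21.pkl","wb"))
crop("pics/scene21.png",240,195,305,235,12,"pics/sC21.png")
crop("pics/top21.png",245,145,315,205,9,"pics/tC21.png")
```

```text
t 27.45 tcp [ 0.6452 -0.0317  0.0912] toolshift mm [-8.7 -1.8  0.7]
tool z world ang 91.3 axis x [ 0.003  0.    -1.   ] F [-0.5  0.5  8. ] w 0.155
turn about tool x needed (x down => minus world): -0.05
```

View pics/sC21.png

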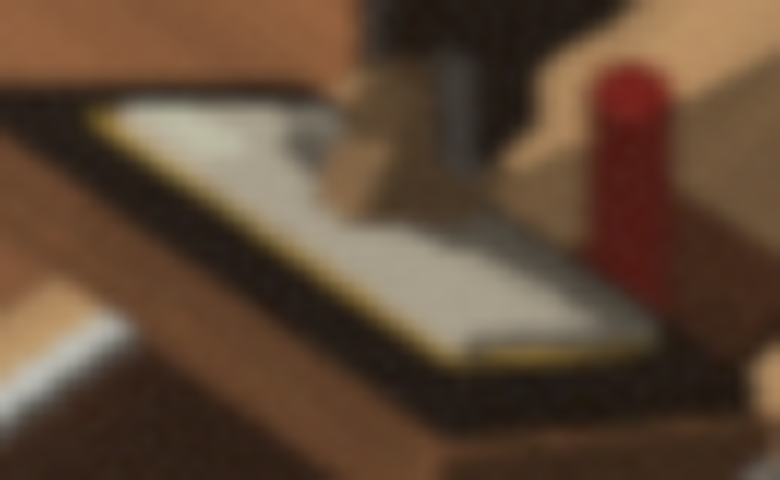

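View pics/tC21.png

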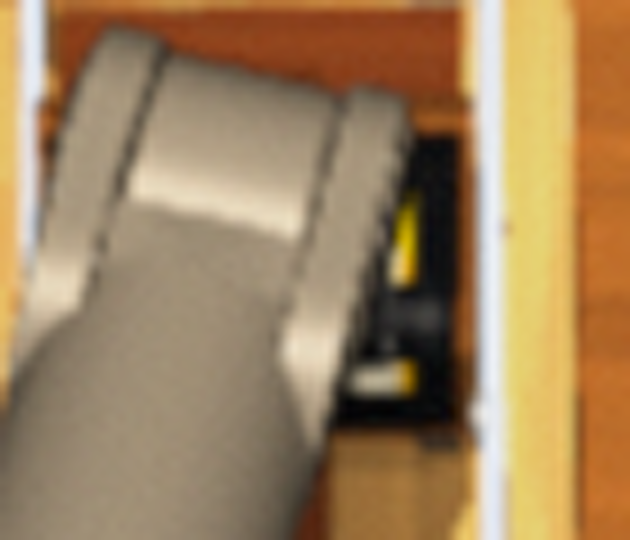

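Run:
```python
from fit import *
C=S("scene21")
pl=P([(118,106),(462,348),(662,330)],240,195,12)
for t in (.54,.56,.58): print(rel(C,pl,.0035,t))
def dr(u,v,dl,t=.56,d=.0035):
    Rp=Ro.from_euler("ZY",[.02,-t]).as_matrix();Rd=Ro.from_euler("Y",[-dl]).as_matrix()
    L=np.array([[.035,-.05,.005],[.035,.05,.005],[-.035,.05,.005],[.035,-.05,.0],[.035,.05,.0],[-.035,.05,.0]])
    W=(L@Rd.T+[u,v,.035*abs(np.sin(dl))-d])@Rp.T+np.array((.6634,-.0315,.11)); return ((proj(C,W)-[240,195])*12).round().tolist()
for a in ((0,0,0),(0,0,-.1),(-.005,0,0),(-.005,0,-.1)): print(a,dr(*a))
Y=np.array([[.039,-.054,0],[.039,.054,0],[-.039,.054,0],[.055,-.07,0],[.055,.07,0],[-.055,.07,0]])-[0,0,.0035]
print("yel/panel",((proj(C,Y@Ro.from_euler("ZY",[.02,-.56]).as_matrix().T+[.6634,-.0315,.11])-[240,195])*12).round().tolist())
```

```text
(array([ 0.0056,  0.0043,  0.0091, -0.0009]), np.float64(0.86))
(array([ 0.0054,  0.0042,  0.    , -0.0002]), np.float64(0.84))
(array([ 0.0061,  0.0046, -0.    ,  0.001 ]), np.float64(0.92))Traceback (most recent call last):
  File "<stdin>", line 9, in <module>
  File "<stdin>", line 8, in dr
ValueError: operands could not be broadcast together with shapes (3,6) (2,)
```

```bash
cat > cmpf.py <<'E'
from fit import *
import sys
def table(C,x0,y0,k,c=(.6634,-.0315,.11),t=.56,d=.0037,cases=((0,0,0),(0,0,-.1),(.005,0,0),(-.005,0,0),(-.005,0,-.1))):
    Rp=Ro.from_euler("ZY",[.02,-t]).as_matrix()
    for u,v,dl in cases:
        Rd=Ro.from_euler("Y",-dl).as_matrix()
        L=np.array([[.035,-.05,.005],[.035,.05,.005],[-.035,.05,.005],[.035,-.05,.0],[.035,.05,.0],[-.035,.05,.0]])
        W=(L@Rd.T+[u,v,.035*abs(np.sin(dl))-d])@Rp.T+np.array(c); print((u,v,dl),((proj(C,W)-[x0,y0])*k).round().astype(int).tolist())
    Y=np.array([[.039,-.054,0],[.039,.054,0],[-.039,.054,0],[.055,-.07,0],[.055,.07,0],[-.055,.07,0]])-[0,0,d]
    print("yel/panel",((proj(C,Y@Rp.T+c)-[x0,y0])*k).round().astype(int).tolist())
E
python3 - <<'E'
from cmpf import *
table(S("scene21"),240,195,12)
crop("pics/scene21.png",270,210,305,235,22,"pics/sD21.png")
E
```

```text
(0, 0, 0) [[118, 97], [456, 326], [652, 308], [110, 118], [447, 347], [644, 329]]
(0, 0, -0.1) [[117, 97], [455, 326], [663, 280], [111, 117], [448, 347], [655, 300]]
(0.005, 0, 0) [[103, 97], [441, 327], [639, 310], [95, 118], [432, 348], [630, 330]]
(-0.005, 0, 0) [[133, 96], [471, 324], [666, 307], [125, 117], [462, 346], [657, 328]]
(-0.005, 0, -0.1) [[132, 96], [470, 324], [676, 279], [126, 117], [462, 346], [669, 299]]
yel/panel [[85, 109], [450, 358], [668, 337], [-16, 75], [459, 402], [765, 369]]
```

View pics/sD21.png

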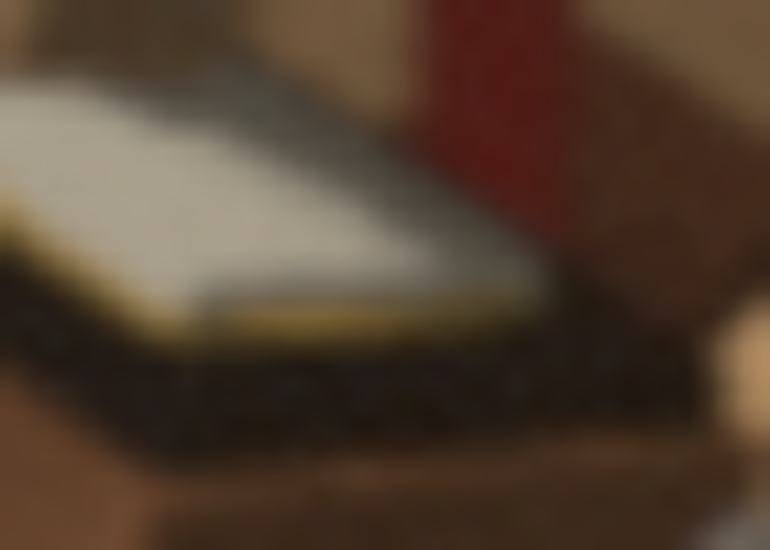

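Run:
```python
from h import *
from workcell import *
go([0.6452,-0.0317,0.0912],91.3)
print(np.abs(observe()["qvel"]).max())
crop("pics/scene21.png",180,130,460,340,2.8,"pics/sE21.png")
```

```text
t 27.55 tcp [ 0.6452 -0.0317  0.0912] toolshift mm [0. 0. 0.]
tool z world ang 91.3 axis x [ 0.003  0.    -1.   ] F [-1.   0.6  8.1] w 0.156
turn about tool x needed (x down => minus world): -0.05
0.0011860024318491843
```

View pics/sE21.png

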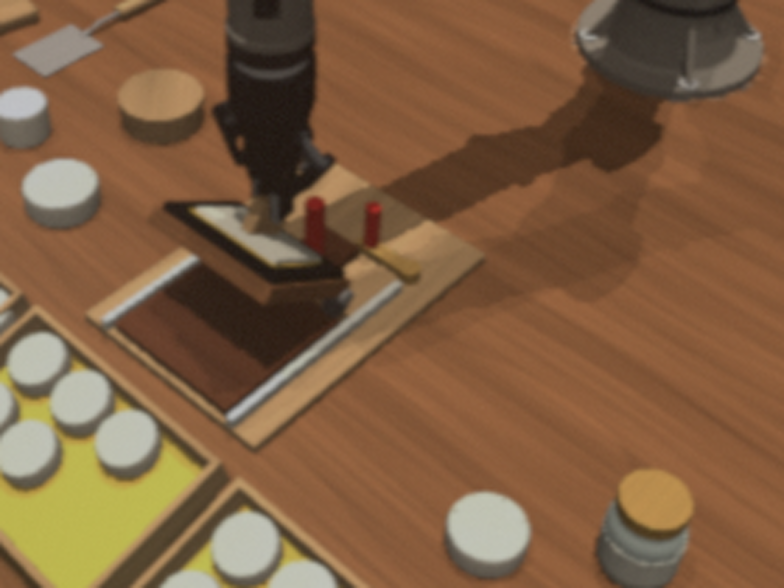

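It looks flush and centred, with the catch still across and the bystanders undisturbed. I'll press a little more along the normal to seat it firmly.

Request:
move_arm --pt "0.0012 -0.0006 0 0" --pt "0.0012 -0.0006 0 0" --pt "0.0012 -0.0006 0 0" --pt "0.0012 -0.0006 0 0" --pt "0 0 0 0" --pt "0 0 0 0" --pt "0 0 0 0" --pt "0 0 0 0"

```text
t: 28.55
tcp_pos: [0.6476, -0.0317, 0.0875]
tool_rot: [-1.423, 1.568, 0.169]
contact_force: [-3.7, 0.4, 13.4]
grip_width: 0.159
```

Run:
```python
from cmpf import *
from workcell import *
go([0.6452,-0.0317,0.0912],91.3)
d=snapshot("scene"); cv2.imwrite("pics/scene22.png",d["color"]);pickle.dump(d,open("scene22.pkl","wb"))
t=snapshot("top"); cv2.imwrite("pics/top22.png",t["color"])
crop("pics/scene22.png",240,195,305,235,12,"pics/sC22.png")
crop("pics/top22.png",275,165,305,200,16,"pics/tC22.png")
table(d,240,195,12,d=.0075,cases=((0,0,0),(0,0,-.06),(0,0,.06),(-.005,0,0)))
```

```text
t 28.55 tcp [ 0.6476 -0.0317  0.0875] toolshift mm [-3.8  2.4  0. ]
tool z world ang 91.2 axis x [ 0.003  0.001 -1.   ] F [-3.7  0.4 13.4] w 0.159
turn about tool x needed (x down => minus world): -0.05
(0, 0, 0) [[112, 112], [449, 342], [646, 324], [104, 133], [441, 363], [637, 344]]
(0, 0, -0.06) [[111, 113], [449, 342], [652, 307], [104, 133], [441, 363], [644, 327]]
(0, 0, 0.06) [[120, 95], [458, 324], [646, 324], [111, 116], [448, 345], [637, 344]]
(-0.005, 0, 0) [[127, 112], [464, 341], [659, 323], [119, 133], [455, 362], [650, 343]]
yel/panel [[79, 125], [443, 374], [662, 353], [-22, 91], [452, 419], [759, 385]]
```

View pics/sC22.png

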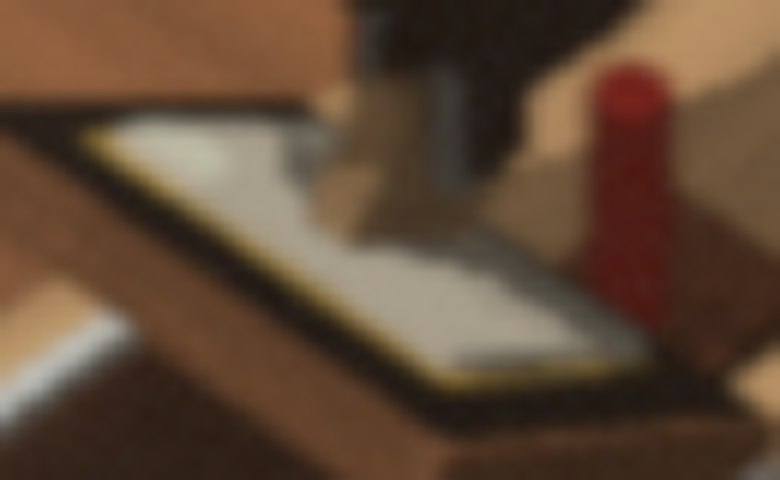

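View pics/tC22.png

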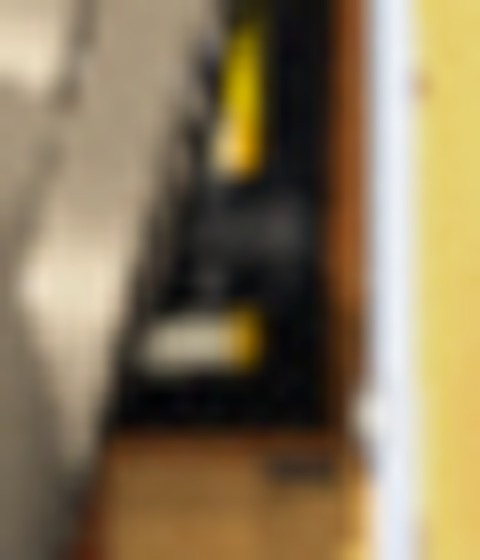

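Run:
```python
from workcell import *
s=observe(); print(s["t"],s["contact_force"],s["grip_width"])
print(finish_job())
```

```text
28.65 [-3.01571285  0.36115287 12.78381423] 0.15818445707065315
the job is handed in; nothing more can be done
None
```

I handed the job in at 28.65 s with the plaque gripped and held pressed on the yellow patch; no verdict was reported.

**Carriage and catch:** I pushed the post until it stalled at the stop at about 9 N. Then I swung the catch across until it stalled too. Before I picked up the plaque, the pictures gave a post-to-peg distance of 59.4 mm (59 expected) and a catch angle of 1.56 rad. In a later picture, taken while I was pressing the plaque, the catch was still across.

**Plaque:** I gripped it by its bar and lifted it clear. The moves cannot tilt the tool, so I tilted the plaque by pressing and dragging its upper edge on the panel until it pivoted in the grip.

**Last checks:**

| Check | Result |
|---|---|
| Flush with the panel | by eye against the predicted corner positions, within about 0.03 rad |
| Centred | about 3 mm low on the slope, sideways within a few mm |
| Tool yaw | within 0.1° of the stand's axis |
| Pressing force | about 13–14 N |
| Panel sunk | about 8–9 mm, worked out from the force, which is more than the "few millimetres" asked |
| Bystanders | looked undisturbed in the pictures, not measured |

**What failed or disagreed:**
- **First push missed:** the true fingertip stands about 33 mm higher than the reported TCP position implies. The first push passed over the post and may have grazed the panel, and I corrected for this afterwards.
- **First tilting attempt:** it stuck at about 0.26 rad with the panel pressed to about 16 N, so I lifted the plaque and dragged it down the slope instead.
- **Corner fits:** the plaque corner fits did not agree well. One put it 5 mm high on the slope, while the visible yellow margins put it about 3 mm low. Both are within the 12 mm allowed.

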